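# Stackability test of coated panels: build the pile and put it under load

## Robot

A 6-joint arm with a two-finger parallel gripper is mounted at the origin on a cart in front of the work surface, level with it; the furniture and walls round the work are solid. World frame = base frame: x ahead of the robot, y to its left, z up, the work surface at z = 0. Lengths are in m, angles in rad, forces in N, time in s.
With the tool pointing down it reaches from about 0.375 to 0.925 m from the base axis. Payload 5.7 kg.
Tool frame: the origin (TCP) lies at the very end of the fingers, on their centre line; the grasp point (between the pads) lies 19 mm behind it (ctrl.hold_point_z is the distance from the TCP to the grasp point, in m); x points along the fingers, y is the direction in which the jaws open and shut, and the axes are right-handed (so a half turn about x gives the same grasp; the last joint's range is limited). The gripper opens to 85 mm and grips with 20 to 120 N. Pads are 22 mm wide; open, the fingers measure 114 mm over their backs; the gripper's body (76 mm by 85 mm) begins 54 mm behind the grasp point. The pads swing forward as they close: fully open they stand 13 mm farther back than shut.
Start: joints at [-1.353, 0.359, 1.51, -0, 1.272, -0.115], TCP at [0.196, -0.567, 0.231] pointing down, gripper open.
Joint ranges: [-2.97, 2.97], [-1.01, 2.36], [0.21, 2.38], [-0.96, 4.11], [0.2, 2.71], [-2.98, 2.98]. Speed limits (rad/s): [2.39, 2.39, 3.14, 3.14, 3.14, 3.14].

## Interface

Orientations are given as a rotation vector (axis times angle).
In Python, from bench import status, cams, ticket, ctrl gives the robot as it stands.
- The arm moves only by the shell command python3 -m crank 'ROWS' [FORCE]. ROWS is text: rows parted by semicolons, each of 7 numbers parted by spaces: the turn, a rotation vector about the tool's x, y, z in degrees, then the shift along the tool's x, y, z in mm, then the opening, from -1 (shut) to 1 (fully open). A call has exactly 8 rows; each row is the pose to reach, as a shift and turn from the pose commanded when the call began, along the tool's axes at that moment; what a row does not reach only later rows make up. A row lasts 1/10 s, in which the tool goes at most 50 mm and 8.59 degrees, less where a joint would pass 70% of its speed; a pose out of reach is approached as far as the arm can. A call with a gripper value outside its range is refused whole. The fingers move at their own pace and stop on an object; FORCE is the grip in N (left out, the last holds). Time passes only in rows, so rows that repeat a pose let the fingers close, or fill a call up. It gives the time, the measured TCP pose, the force and the opening at its end, in the units of the state.
- status.sense(): the state, without advancing time (a new reading comes with each control period).
- cams.get_image(name): name is "scene" or "top" or "wrist"; returns the picture (420x560x3 uint8, red, green, blue); there is no depth.
- cams.camera_model(name): a dict with "fx", "fy", "cx", "cy" (pixels), "distortion" ([k1, k2, p1, p2, k3] as OpenCV has them; the pictures are not rectified), "cam_to_world" (4x4, takes a point from camera to world coordinates); the wrist camera has in their place "mount" (4x4, takes a point from camera to tool coordinates, whose origin is the TCP and whose axes are the tool frame's). Camera axes: x right, y up, looking along -z (the intrinsics and any distortion apply to the point x, -y, -z); pixel columns grow to the right and rows downward; lengths in m; the calibration is good to about 2 mm. A picture is of the moment at which its call begins: read the wrist's pose just before it. camera_model takes no time and is no camera call.
- ticket.close_job(): hands the job in, once; it reports no verdict.
The state is a dict: "t": time; "qpos": joint angles; "dq": joint speeds; "joint_torque": joint torques, N m; "eef_pos": TCP position; "tool_rot": TCP orientation; "ft_force": force on the tool from outside, world axes, zero at the start; "moment": the same for the moment, N m; "finger_gap": finger opening in m.
Only numpy, scipy, OpenCV 4.12 (cv2) and the standard library are available. Lean on these libraries where they do the work, as an engineer would, in place of code of your own. Each camera call takes 0.05 s, during which the arm holds its last target. There are 200 camera calls.

## Task

Set up the stackability test of the coated panels: pile all the coated panels that are there squarely on the pedestal of the lever press, edges flush with the pedestal, and lay the bare steel pressure plate squarely on top. Then swing the press's beam down gently onto the plate and hang the green dead weight by its bail on the hook at the beam's end, so that it hangs free and the pile is left under load. Leave the other things on the desk alone.

Things in the scene. Friction and masses are not known exactly. Their poses are not given: they have to be found in the camera images.
- panel_1: coated test panel with blue faces and a plywood core showing at its edges, flat block 50 x 100 x 12 mm, about 60 g, lies flat on the desk at first (may be absent: then None). Origin at the centre of its underside; own y along the 100 mm length, x across the 50 mm width, z up
- panel_2: coated test panel with yellow faces and a plywood core showing at its edges, flat block 50 x 100 x 12 mm, about 60 g, lies flat on the desk at first (may be absent: then None). Origin at the centre of its underside; own y along the 100 mm length, x across the 50 mm width, z up
- panel_3: coated test panel with white faces and a plywood core showing at its edges, flat block 50 x 100 x 12 mm, about 60 g, lies flat on the desk at first (may be absent: then None). Origin at the centre of its underside; own y along the 100 mm length, x across the 50 mm width, z up
- panel_4: coated test panel with red faces and a plywood core showing at its edges, flat block 50 x 100 x 12 mm, about 60 g, lies flat on the desk at first (may be absent: then None). Origin at the centre of its underside; own y along the 100 mm length, x across the 50 mm width, z up
- panel_5: coated test panel with black faces and a plywood core showing at its edges, flat block 50 x 100 x 12 mm, about 60 g, lies flat on the desk at first (may be absent: then None). Origin at the centre of its underside; own y along the 100 mm length, x across the 50 mm width, z up
- pressure_plate: bare steel pressure plate, flat block 50 x 100 x 10 mm, about 0.4 kg, with a round mark in the middle of its upper face, lies flat on the desk. Origin at the centre of its underside; own y along the 100 mm length, x across the 50 mm width
- press: grey dead-weight lever press standing fixed on the desk (it cannot shift). Origin on the desk surface under the middle of its pedestal. In its frame: base plate x -55..55, y -100..150 mm, upper face 14 mm up; steel pedestal x -25..25, y -50..50 mm, upper face 40 mm up, the very size of a panel; post x -21..21, y 93..131 mm, 160 mm high, which carries the beam's pivot (axis along x) at y +110 mm, z 143 mm. It includes the beam
- pedestal_top (a point): centre of the pedestal's upper face, 40 mm above the desk; axes as the press's: y along the 100 mm length, towards the post
- beam (a joint): angle (rad) of the press's beam about its pivot. 0: level, pointing from the post along the press's -y over the pedestal; grows as the beam is raised; stops at -0.25 and 1.78. It starts thrown back past upright at about 1.75 and stays there by its weight; once forward of upright it sinks by itself, slowed by a damped pivot. It comes to rest at about -0.11 on a pile of 3 panels and the plate, 0 on 4, +0.11 on 5. The beam is 16 mm wide in the press's x and weighs about 0.35 kg
- handle (a point): middle of the black grip of the cross handle on the beam: a round bar 14 mm thick and 54 mm long, parallel to the press's x, that sticks out of the beam on the press's -x side (towards the robot); the grip's middle is 180 mm from the pivot along the beam and 52 mm from the beam's middle plane. It moves with the beam and may turn between the fingers
- ball_foot (a point): lowest point of the steel ball foot (20 mm ball) under the beam, 110 mm from the pivot along the beam and 45 mm below the beam's middle line
- hook (a point): seat of the hook at the beam's end: upper side of an 8 mm round rod that prolongs the beam, 238 mm from the pivot. The free rod is 42 mm long (from 218 to 260 mm from the pivot) and its end is turned up 18 mm higher than the seat. Site axes are the beam's: y points back to the pivot, z up when the beam is level
- dead_weight: dead weight of 0.65 to 0.9 kg: green disc 76 mm in diameter and 26 mm high, with a fixed upright bail (stirrup-shaped strap handle) on top, 82 mm high over all. The bail spans the weight's own x: 52 mm wide outside, 44 mm inside, strap 4 mm thick and 14 mm deep (along y); opening 52 mm high. It stands upright on the desk; can be gripped across the outside of the bail's two uprights. Origin at the centre of the underside
- bail (a point): underside of the top bar of the weight's bail, at its middle, 78 mm above the weight's underside: this is what sits on the hook
- oil_bottle: small white oil bottle with a red spout, 41 mm wide, 113 mm high, behind the press; origin at the centre of its underside. Leave it alone
- brass_weight: brass knobbed test weight standing upright, 38 mm wide, 70 mm high, left front; not part of this job, leave it alone; origin at the centre of its underside

How it is judged:
By the outcome, as a careful person would: the job done as asked, in the order asked, and still so for the second after the job is handed in, with the robot touching nothing.
Of panel_1, panel_2, panel_3, panel_4, panel_5 only 3 to 5 are there at a start; the rules pass over those that are not, and their reading is None.
At some moment in a run one of dead_weight may be knocked a few centimetres aside while the robot is not near it.
Once in a run the grip may slacken for a moment while it holds something.
It also fails if it takes over 208 s, if anything falls off the work surface, if the arm or the gripper's body presses on something with over 40 N, if the wrist force passes 120 N, or if a joint passes its speed limit or range.

## Working session

There is one attempt and no reset: what is moved stays moved. The work goes in short steps, Python scripts to look and compute and a shell command to move; the robot and the scene stay as the last step left them, time stands still between calls to the robot, and variables do not carry over. Pictures are saved under pics/ and viewed, about 12 in all and at most 16, crops included, and the job is handed in when it is done.

```bash
ls; mkdir -p pics; python3 - <<'E'
from bench import status,cams,ticket,ctrl
import cv2,numpy as np
print(status.sense())
for n in("scene","top","wrist"):
    im=cams.get_image(n); cv2.imwrite(f"pics/{n}0.png",im[:,:,::-1])
    m=cams.camera_model(n); print(n,{k:np.round(v,4).tolist() for k,v in m.items()})
print(ctrl.hold_point_z)
a=cv2.imread("pics/scene0.png")
E
```

```text
pics
{'t': 0.0, 'qpos': array([-1.35311358e+00,  3.59558093e-01,  1.51142889e+00, -1.82765684e-05,
        1.27252680e+00, -1.15131672e-01]), 'dq': array([ 0.00084498,  0.00215761, -0.00023993, -0.00057328, -0.00035914,
        0.00136118]), 'joint_torque': array([ 2.62571652e-03, -5.27617192e+01, -2.78616464e+01,  2.42888871e-05,
        1.33472178e-02, -1.62711018e-06]), 'eef_pos': array([ 0.19584131, -0.56640926,  0.23042335]), 'tool_rot': array([ 2.0417463 ,  0.34494367, -2.04198628]), 'ft_force': array([-1.18802053, -0.36541094,  0.15146861]), 'moment': array([-0.01535907,  0.03070608, -0.01722302]), 'finger_gap': 0.08569988380295555}
scene {'fx': 461.0796, 'fy': 461.0796, 'cx': 272.4609, 'cy': 205.0968, 'distortion': [-0.0181, 0.0, 0.0, 0.0, 0.0], 'cam_to_world': [[-0.7146, 0.4385, -0.5451, -0.1296], [-0.6995, -0.4522, 0.5533, 0.6248], [-0.0039, 0.7767, 0.6299, 0.9041], [0.0, 0.0, 0.0, 1.0]]}
top {'fx': 395.1367, 'fy': 395.1367, 'cx': 281.5393, 'cy': 215.0858, 'distortion': [-0.1137, 0.0, 0.0, 0.0, 0.0], 'cam_to_world': [[-0.0156, 0.9858, -0.1673, 0.3507], [-0.9995, -0.0106, 0.0307, -0.045], [0.0285, 0.1677, 0.9854, 1.1221], [0.0, 0.0, 0.0, 1.0]]}
wrist {'fx': 300.0141, 'fy': 300.0141, 'cx': 281.7448, 'cy': 207.5011, 'distortion': [-0.0215, 0.0, 0.0, 0.0, 0.0], 'mount': [[-0.0005, 0.3159, -0.9488, -0.1431], [1.0, -0.0007, -0.0008, 0.0008], [-0.0009, -0.9488, -0.3159, -0.0808], [0.0, 0.0, 0.0, 1.0]]}
0.0187
```

View pics/top0.png

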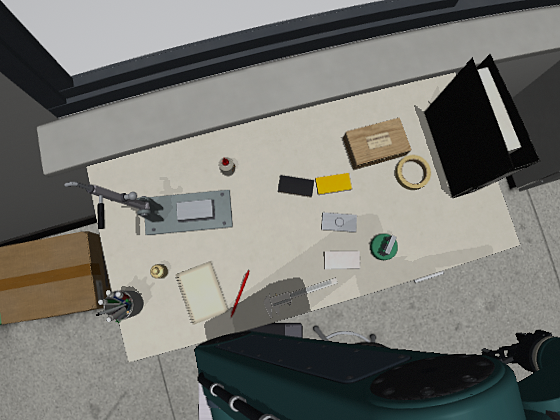

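View pics/scene0.png

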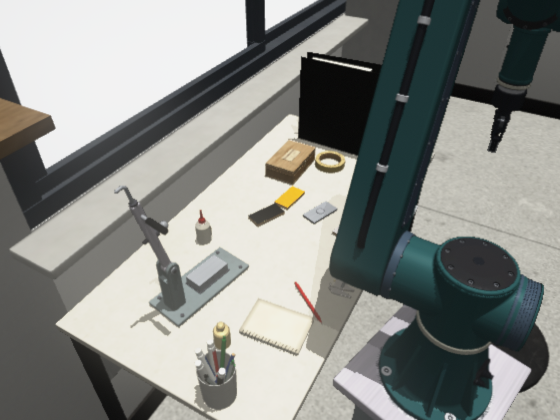

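The top view shows black (296,185), yellow (333,183) and white (341,260) panels, the plate (339,222), the weight (384,246) and the pedestal (196,210). The beam is thrown back to the left. No red or blue panel is in sight so far, but the arm hides part of the view.

```bash
cat > h.py <<'E'
from bench import status,cams,ticket,ctrl
import cv2,numpy as np
from scipy.spatial.transform import Rotation as R
def toolT(s=None):
    s=s or status.sense(); T=np.eye(4); T[:3,:3]=R.from_rotvec(s["tool_rot"]).as_matrix(); T[:3,3]=s["eef_pos"]; return T
def shot(name,fn=None):
    T=toolT(); im=cams.get_image(name)[:,:,::-1].copy(); m=dict(cams.camera_model(name))
    if name=="wrist": m["cam_to_world"]=T@m["mount"]
    if fn: cv2.imwrite("pics/"+fn,im)
    return im,m
def K(m): return np.array([[m["fx"],0,m["cx"]],[0,m["fy"],m["cy"]],[0,0,1]]),np.array(m["distortion"],float)
def onplane(m,px,z):
    k,d=K(m); p=cv2.undistortPoints(np.array(px,float).reshape(-1,1,2),k,d)[:,0]
    C=np.array(m["cam_to_world"]); r=np.c_[p[:,0],-p[:,1],-np.ones(len(p))]@C[:3,:3].T; o=C[:3,3]
    return (o+r*((z-o[2])/r[:,2])[:,None])[:,:2]
def proj(m,P):
    C=np.linalg.inv(np.array(m["cam_to_world"])); q=np.array(P,float).reshape(-1,3)@C[:3,:3].T+C[:3,3]
    k,d=K(m); return cv2.projectPoints(q*[1,-1,-1],np.zeros(3),np.zeros(3),k,d)[0][:,0]
def rect(m,mask,z,seed=None):
    """min-area rectangle (metric) of the mask blob nearest seed pixel: centre, sides, angle of long side (deg)"""
    n,l,st,c=cv2.connectedComponentsWithStats(mask.astype(np.uint8),connectivity=4)
    ok=[i for i in range(1,n) if st[i,4]>150]
    if seed is not None: i=min(ok,key=lambda i:np.hypot(*(c[i]-seed)))
    else: i=max(ok,key=lambda i:st[i,4])
    cn=max(cv2.findContours((l==i).astype(np.uint8),cv2.RETR_EXTERNAL,cv2.CHAIN_APPROX_NONE)[0],key=len)
    w=onplane(m,cn[:,0],z); (c0,(a,b),_)=r=cv2.minAreaRect((w*1000).astype(np.float32))
    p=cv2.boxPoints(r); e=max(p[1]-p[0],p[2]-p[1],key=np.linalg.norm)
    g=np.degrees(np.arctan2(e[1],e[0]))%180
    return np.round(c0,1),np.round(sorted((a,b)),1),round(float(g),1)
def go(x,y,z,g):
    """delta to TCP (mm) with tool down, jaw direction g deg (mod 180); prints turn(deg) shift(mm)"""
    T=toolT(); best=None
    for a in (g,g+180):
        a=np.radians(a); X=np.array([0,0,-1.]);Y=np.array([np.cos(a),np.sin(a),0]);M=np.c_[X,Y,np.cross(X,Y)]
        rv=R.from_matrix(T[:3,:3].T@M).as_rotvec(degrees=True)
        s=T[:3,:3].T@(np.array([x,y,z])-T[:3,3]*1000)
        print("turn",np.round(rv,2),"shift",np.round(s,1))
E
python3 - <<'E'
from h import *
im,m=cv2.imread("pics/top0.png"),cams.camera_model("top")
h=cv2.cvtColor(im,cv2.COLOR_BGR2HSV)
for n,p in dict(black=(296,185),yellow=(333,183),white=(341,260),plate=(332,222),ped=(196,210),base=(165,215),desk=(270,220),weight=(376,248)).items(): print(n,p,im[p[1],p[0]],h[p[1],p[0]])
roi=np.zeros(im.shape[:2],bool); roi[140:280,130:410]=1
S,V=h[...,1],h[...,2]
print("black",rect(m,roi&(V<70),.012,(296,185)))
print("yellow",rect(m,roi&(S>150)&(abs(h[...,0].astype(int)-25)<8),.012,(333,183)))
print("white",rect(m,roi&(im[...,0]>225),.012,(341,260)))
print("plate",rect(m,roi&(h[...,0]>85)&(h[...,0]<130)&(S>10)&(V>110),.010,(339,222)))
print("ped",rect(m,roi&(V>165)&(h[...,0]>85)&(h[...,0]<130),.040,(196,210)))
print("weight",rect(m,roi&(S>120)&(h[...,0]>60)&(h[...,0]<95),.026,(380,246)))
print(onplane(m,[(384,240)],.08)*1000, R.from_rotvec(status.sense()["tool_rot"]).as_matrix().round(2))
E
```

```text
black (296, 185) [39 35 35] [120  26  39]
yellow (333, 183) [  0 160 197] [ 24 255 197]
white (341, 260) [190 192 195] [ 12   7 195]
plate (332, 222) [171 165 161] [108  15 171]
ped (196, 210) [166 160 157] [110  14 166]
base (165, 215) [118 118 109] [ 90  19 118]
desk (270, 220) [175 186 190] [ 22  20 190]
weight (376, 248) [ 90 118  55] [ 77 136 118]
black (array([ 625.4, -121.5]), array([49.6, 99.8]), 80.5)
yellow (array([ 631.7, -231. ]), array([49.7, 99. ]), 98.3)Traceback (most recent call last):
  File "<stdin>", line 9, in <module>
  File "h.py", line 23, in rect
    if seed is not None: i=min(ok,key=lambda i:np.hypot(*(c[i]-seed)))
                           ~~~^^^^^^^^^^^^^^^^^^^^^^^^^^^^^^^^^^^^^^^^
ValueError: min() iterable argument is empty
```

```bash
python3 - <<'E'
from h import *
im,m=cv2.imread("pics/top0.png"),cams.camera_model("top")
h=cv2.cvtColor(im,cv2.COLOR_BGR2HSV)
roi=np.zeros(im.shape[:2],bool); roi[140:280,130:410]=1
S,V=h[...,1],h[...,2]; b,r=im[...,0].astype(int),im[...,2].astype(int)
def t(n,*a):
    try: print(n,rect(m,*a))
    except Exception as e: print(n,e)
t("white",roi&(b>183)&(r-b<9),.012,(341,260))
t("plate",roi&(b-r>4)&(V>140),.010,(339,222))
t("ped",roi&(b-r>4)&(V>145),.040,(196,210))
t("base",roi&(b-r>4)&(V>80),.014,(190,212))
t("weight",roi&(S>100)&(h[...,0]>60)&(h[...,0]<95),.026,(380,246))
print(onplane(m,[(384,240)],.08)*1000, R.from_rotvec(status.sense()["tool_rot"]).as_matrix().round(2))
from h import go
go(625,-121.5,180,-9.5)
go(631,-231,180,8.3)
E
```

```text
white (array([ 408.9, -248.2]), array([45. , 97.1]), 89.1)
plate (array([ 519.1, -244.3]), array([47.3, 98.3]), 86.9)
ped (array([555.1, 165.1]), array([48.9, 96.7]), 94.0)
base (array([550.9, 189.4]), array([108. , 246.9]), 94.7)
weight (array([ 444. , -364.3]), array([71.5, 74.9]), 86.6)
[[ 456.66153263 -352.12722009]] [[-0.    0.33 -0.95]
 [ 0.   -0.95 -0.33]
 [-1.   -0.   -0.  ]]
turn [-6.143e+01 -5.000e-02  7.000e-02] shift [  51.2 -280.4 -550.9]
turn [1.1857e+02 8.0000e-02 6.0000e-02] shift [  51.2 -280.4 -550.9]
turn [-7.923e+01 -7.000e-02  6.000e-02] shift [  51.  -174.9 -520.8]
turn [1.0077e+02 6.0000e-02 7.0000e-02] shift [  51.  -174.9 -520.8]
```

```bash
python3 -m crank '-8 0 0 4 -21 -41 1; -16 0 0 8 -42 -82 1; -24 0 0 12 -63 -123 1; -32 0 0 15 -84 -164 1; -40 0 0 19 -105 -205 1; -48 0 0 23 -126 -246 1; -56 0 0 27 -147 -287 1; -61.4 0 0 30 -168 -330 1' 40; python3 - <<'E'
from h import *
go(625,-121.5,180,-9.5)
im,m=shot("top","top1.png")
E
```

```text
t: 0.95
eef_pos: [0.4538, -0.2988, 0.2009]
tool_rot: [1.327, 1.129, -1.327]
ft_force: [-0.0, -0.6, -0.3]
finger_gap: 0.0856
turn [ 0.25 -0.01  0.03] shift [  20.9  140.5 -202.5]
turn [-1.7975e+02 -5.0000e-02 -2.0000e-02] shift [  20.9  140.5 -202.5]
```

View pics/top1.png

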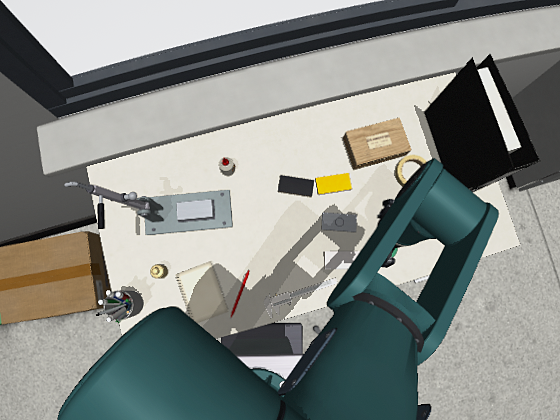

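No other panel lay under the arm, so there are three: black, yellow and white. I go over the black one.

```bash
python3 -m crank '0 0 0 3 24 -35 1; 0 0 0 6 48 -70 1; 0 0 0 10 72 -105 1; 0 0 0 14 96 -140 1; 0 0 0 18 120 -175 1; 0.2 0 0 21 140.5 -202.5 1; 0.2 0 0 21 140.5 -202.5 1; 0.2 0 0 21 140.5 -202.5 1'; python3 - <<'E'
from h import *
im,m=shot("wrist","w1.png")
h=cv2.cvtColor(im,cv2.COLOR_BGR2HSV)
print(status.sense()["eef_pos"],proj(m,[(.625,-.1215,.012),(.631,-.231,.012)]))
px=proj(m,[(.625,-.1215,.012)])[0]
print("black",rect(m,h[...,2]<60,.012,px))
print("yel",rect(m,(h[...,1]>150)&(abs(h[...,0].astype(int)-25)<8),.012,proj(m,[(.631,-.231,.012)])[0]))
E
```

```text
t: 1.8
eef_pos: [0.6249, -0.1236, 0.1797]
tool_rot: [1.331, 1.126, -1.333]
ft_force: [-0.5, -0.4, 0.1]
finger_gap: 0.0851
[ 0.62434166 -0.1243116   0.17987283] [[281.51961775 184.80293066]
 [302.03250899 273.00974274]]
black (array([ 628.1, -120.4]), array([49.3, 99.3]), 79.4)
yel (array([ 634.3, -230.5]), array([49.3, 99.9]), 98.7)
```

View pics/w1.png

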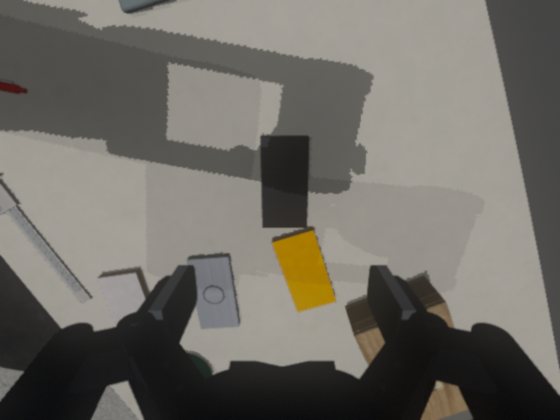

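The black panel is at (285,180), yellow at (303,270), all clear for the fingers. Grasp black.

```bash
python3 - <<'E'
from h import *
go(628.1,-120.4,1,-10.6)
E
```

```text
turn [0.88 0.02 0.08] shift [178.9   3.3  -4.5]
turn [-1.7912e+02 -1.3000e-01  3.0000e-02] shift [178.9   3.3  -4.5]
```

```bash
python3 -m crank '0.9 0 0 45 3.3 -4.5 1; 0.9 0 0 90 3.3 -4.5 1; 0.9 0 0 135 3.3 -4.5 1; 0.9 0 0 165 3.3 -4.5 1; 0.9 0 0 178.5 3.3 -4.5 1; 0.9 0 0 178.5 3.3 -4.5 1; 0.9 0 0 178.5 3.3 -4.5 -1; 0.9 0 0 178.5 3.3 -4.5 -1' 40 && python3 -m crank '0 0 0 0 0 0 -1; 0 0 0 0 0 0 -1; 0 0 0 0 0 0 -1; 0 0 0 -10 0 0 -1; 0 0 0 -30 0 0 -1; 0 0 0 -80 0 0 -1; 0 0 0 -120 0 0 -1; 0 0 0 -120 0 0 -1'; python3 - <<'E'
from h import *
go(549,155,121,4.5)
im,m=shot("wrist","w2.png")
E
```

```text
t: 2.65
eef_pos: [0.6307, -0.121, 0.004]
tool_rot: [1.346, 1.112, -1.342]
ft_force: [0.9, -0.1, 1.0]
finger_gap: 0.0588
t: 3.45
eef_pos: [0.634, -0.1214, 0.1297]
tool_rot: [1.348, 1.104, -1.336]
ft_force: [1.0, -1.0, 0.5]
finger_gap: 0.0485
turn [-15.12   0.17  -0.73] shift [   6.6 -134.6 -256. ]
turn [164.88  -1.06  -0.25] shift [   6.6 -134.6 -256. ]
```

View pics/w2.png

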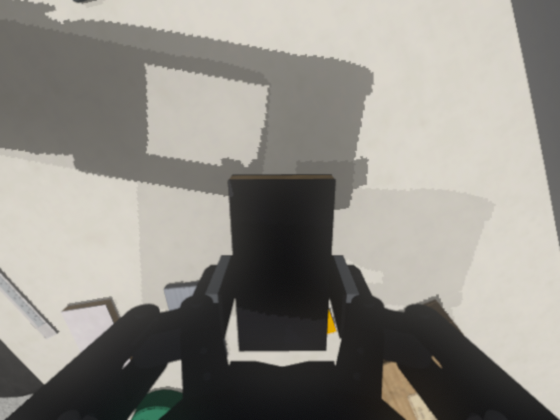

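The panel is held near its middle, slightly off toward the camera. Before placing I check the state, and whether the wrist camera has a real body that could meet the raised beam.

```bash
python3 - <<'E'
from h import *
s=status.sense(); print(s["eef_pos"],s["qpos"],s["finger_gap"])
im,m=shot("scene","s2.png")
p=proj(m,[s["eef_pos"]+[0,0,.1]])[0]; print(p)
x,y=[int(max(0,v)) for v in p-[70,60]]
cv2.imwrite("pics/s2c.png",cv2.resize(im[y:y+120,x:x+140],None,fx=5,fy=5,interpolation=cv2.INTER_CUBIC))
E
```

```text
[ 0.6321302  -0.12086694  0.12672329] [-2.96285049e-01  5.17609987e-01  1.52836272e+00  1.88015428e-04
  1.08684655e+00 -1.10987212e-01] 0.04823355097743657
[265.08788486 151.79702662]
```

View pics/s2c.png

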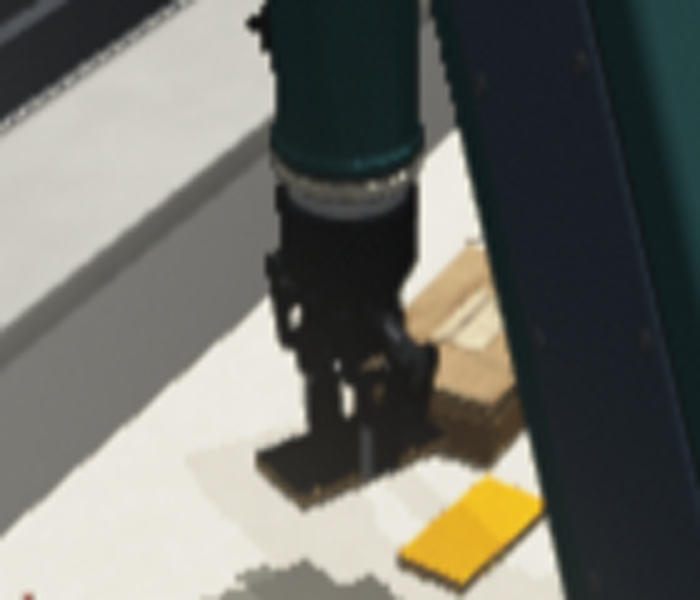

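No camera body shows, and the wrist tube is about as slim as the gripper, so the plain orientation fits. I measure the panel in the hand and go to view the pedestal.

```bash
python3 - <<'E'
from h import *
m=dict(cams.camera_model("wrist")); m["cam_to_world"]=np.array(m["mount"])[[1,2,0,3]]  # frame: (ty,tz,tx)
for h in (-4,-8,-12): print(h,(onplane(m,[(230,180),(335,180),(328,350),(240,350)],h/1000)*1000).round(1).tolist())
print(toolT()[:3,3]); go(560,75,180,4.5)
E
```

```text
-4 [[-24.5, -47.7], [25.3, -47.8], [27.2, 53.9], [-24.3, 53.8]]
-8 [[-23.8, -48.7], [24.6, -48.7], [26.4, 50.0], [-23.6, 50.0]]
-12 [[-23.1, -49.6], [23.8, -49.6], [25.6, 46.1], [-22.9, 46.1]]
[ 0.63023597 -0.12036098  0.12424927]
turn [-15.12   0.05  -0.23] shift [ -56.2 -104.8 -179.1]
turn [ 1.6488e+02 -3.4000e-01 -7.0000e-02] shift [ -56.2 -104.8 -179.1]
```

```bash
python3 -m crank '0 0 0 -40 0 0 -1; -3 0 0 -56 -25 -43 -1; -7 0 0 -56 -50 -85 -1; -11 0 0 -56 -75 -128 -1; -15 0 0 -56 -100 -170 -1; -15.1 0 0 -56 -105 -179 -1; -15.1 0 0 -56 -105 -179 -1; -15.1 0 0 -56 -105 -179 -1'; python3 - <<'E'
from h import *
import time
for i in range(3): im,m=shot("wrist","w3.png")
s=status.sense(); print(s["eef_pos"],s["finger_gap"])
for z in(.04,): print(proj(m,[(.555,.165,z)]))
p=proj(m,[(.555,.165,.04)])[0].astype(int); print(im[p[1]-5:p[1]+45:8,p[0]].tolist(), im[p[1],p[0]-60:p[0]+60:8].tolist())
E
```

```text
t: 4.35
eef_pos: [0.559, 0.0745, 0.1772]
tool_rot: [1.151, 1.245, -1.152]
ft_force: [-0.3, -0.7, -0.6]
finger_gap: 0.0486
[0.55956992 0.07368422 0.17750616] 0.04825936459656709
[[284.7085848   94.43969929]]
[[124, 118, 116], [123, 117, 114], [213, 203, 199], [213, 205, 199], [215, 205, 201], [213, 204, 200], [120, 115, 112]] [[210, 220, 222], [166, 163, 151], [161, 157, 148], [159, 155, 144], [118, 114, 108], [125, 120, 117], [122, 117, 115], [122, 117, 114], [123, 117, 114], [124, 118, 115], [123, 118, 116], [122, 116, 114], [101, 100, 93], [101, 99, 93], [101, 100, 94]]
```

View pics/w3.png

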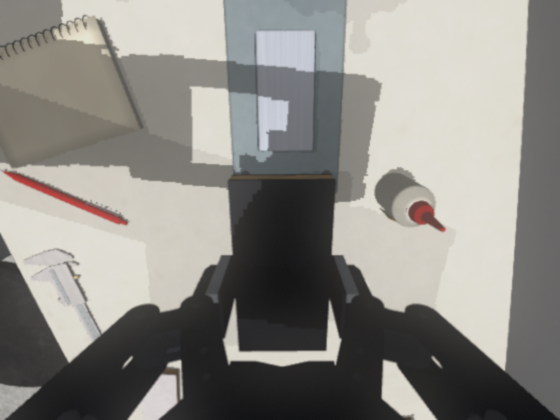

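The pedestal top shows at cols 256–315, rows 31–151, partly shaded; the panel stays firmly in the hand.

```bash
python3 - <<'E'
from h import *
im=cv2.imread("pics/w3.png"); s=status.sense(); m=dict(cams.camera_model("wrist")); m["cam_to_world"]=toolT()@m["mount"]
f=cv2.GaussianBlur(im,(3,3),0).astype(float); b,g,r=f[...,0],f[...,1],f[...,2]
mk=((b-g)/b>.03)&(g>r); mk[165:]=0
mk=cv2.morphologyEx(mk.astype(np.uint8),cv2.MORPH_OPEN,np.ones((5,5)))
print("ped",rect(m,mk,.040,(285,90)))
print("corners",(onplane(m,[(256,31),(315,31),(313.5,151),(256,151)],.04)*1000).round(1).tolist())
k=(b>g)|(abs(b-g)<3)&(b-r>4); k=k.astype(np.uint8); k[170:]=0
print("base sides",[ (np.where(k[y,180:400])[0][[0,-1]]+180).tolist() for y in (20,60,100,140)])
c=rect(m,mk,.040,(285,90))
u=np.array([np.cos(np.radians(c[2])),np.sin(np.radians(c[2]))])
go(c[0][0],c[0][1],140,c[2]-90)
E
```

```text
ped (array([556.9, 165.9]), array([ 55.1, 102.2]), 94.7)
corners [[527.4, 212.6], [576.2, 216.4], [585.7, 117.8], [532.4, 113.7]]
base sides [[225, 344], [228, 342], [230, 340], [232, 338]]
turn [-0.35  0.02  0.01] shift [ 37.5   4.3 -92.2]
turn [ 1.7965e+02  2.0000e-02 -2.0000e-02] shift [ 37.5   4.3 -92.2]
```

```bash
python3 - <<'E'
from h import *
im=cv2.imread("pics/w3.png"); m=dict(cams.camera_model("wrist")); m["cam_to_world"]=toolT()@m["mount"]
pts=[onplane(m,[(a-.5,y),(b+.5,y)],.014)*1000 for y,a,b in((20,225,344),(60,228,342),(100,230,340),(140,232,338))]
for p in pts: print("base L,R,mid,w",p.round(1).tolist(),p.mean(0).round(1),np.hypot(*(p[1]-p[0])).round(1))
q=np.array([p.mean(0) for p in pts]); d=q[0]-q[-1]; ang=np.degrees(np.arctan2(d[1],d[0])); print("axis",ang)
f=im.astype(float); b_g=(f[...,0]-f[...,1])/f[...,0]
for y in (40,60,110,130,145): print(y,[(x,im[y,x].tolist()) for x in list(range(250,260,1))+list(range(309,321))] if y in(45,) else (np.where(b_g[y,240:330]>.03)[0][[0,-1]]+240))
for x in (270,280,305): print(x,np.where(b_g[:170,x]>.03)[0][[0,-1]],im[145:158,x].tolist())
E
```

```text
base L,R,mid,w [[496.3, 224.8], [603.8, 233.1]] [550. 229.] 107.8
base L,R,mid,w [[499.8, 192.1], [606.5, 200.3]] [553.1 196.2] 107.0
base L,R,mid,w [[502.5, 156.9], [609.4, 165.2]] [555.9 161.1] 107.1
base L,R,mid,w [[505.4, 119.1], [612.5, 127.3]] [559.  123.2] 107.4
axis 94.83262702253754
40 [255 325]
60 [255 315]
110 [257 329]
130 [258 313]
145 [258 321]
270 [  5 165] [[119, 114, 111], [118, 113, 111], [118, 112, 110], [119, 113, 111], [117, 112, 109], [121, 117, 112], [145, 142, 132], [158, 155, 144], [161, 157, 145], [155, 152, 140], [135, 132, 122], [121, 118, 110], [105, 103, 96]]
280 [ 30 166] [[120, 114, 111], [118, 113, 110], [119, 113, 111], [120, 113, 111], [116, 111, 109], [106, 101, 98], [92, 89, 85], [89, 87, 82], [94, 92, 86], [97, 95, 89], [97, 94, 88], [97, 95, 89], [96, 94, 89]]
305 [  3 159] [[117, 111, 108], [117, 111, 108], [116, 111, 108], [115, 110, 108], [111, 107, 104], [97, 94, 90], [87, 85, 80], [87, 84, 79], [92, 90, 84], [94, 92, 86], [94, 92, 86], [94, 91, 86], [94, 92, 86]]
```

```bash
python3 - <<'E'
from h import *
m=dict(cams.camera_model("wrist")); m["cam_to_world"]=toolT()@m["mount"]
f=lambda p:onplane(m,p,.04)*1000
a,b,c,d,e,g=f([(254.5,60),(315.5,60),(257.5,130),(313.5,130),(280,29.5),(280,150)])
L=lambda y,a,b:a
print(((a+b)/2).round(1),np.hypot(*(a-b)),((c+d)/2).round(1),np.hypot(*(c-d)),e.round(1),g.round(1),np.hypot(*(e-g)))
E
```

```text
[553.1 192.6] 51.90108461473166 [558.2 134.7] 50.90691075743411 [547.1 215.3] [554.6 116.3] 99.20198260808644
```

```bash
python3 - <<'E'
from h import *
go(555,166.3,75,4.9)
E
```

```text
turn [-0.55  0.02  0.01] shift [102.5   2.5 -92.7]
turn [ 1.7945e+02  2.0000e-02 -2.0000e-02] shift [102.5   2.5 -92.7]
```

```bash
python3 -m crank '-0.5 0 0 0 2.5 -45 -1; -0.5 0 0 20 2.5 -80 -1; -0.5 0 0 50 2.5 -92.7 -1; -0.5 0 0 85 2.5 -92.7 -1; -0.5 0 0 102 2.5 -92.7 -1; -0.5 0 0 110 2.5 -92.7 -1; -0.5 0 0 116 2.5 -92.7 -1; -0.5 0 0 122 2.5 -92.7 -1' && python3 -m crank '0 0 0 0 0 0 -1; 0 0 0 0 0 0 -1; 0 0 0 2 0 0 -1; 0 0 0 4 0 0 -1; 0 0 0 6 0 0 -1; 0 0 0 7 0 0 -1; 0 0 0 8 0 0 -1; 0 0 0 8 0 0 -1'; python3 - <<'E'
from h import *
s=status.sense(); print(s["eef_pos"],s["ft_force"]); go(555,166.3,43,4.9)
E
```

```text
t: 5.3
eef_pos: [0.5555, 0.1673, 0.0562]
tool_rot: [1.147, 1.247, -1.145]
ft_force: [0.4, 0.1, 0.2]
finger_gap: 0.0483
t: 6.1
eef_pos: [0.5541, 0.1678, 0.0476]
tool_rot: [1.145, 1.249, -1.145]
ft_force: [-0.3, -0.1, -1.1]
finger_gap: 0.0483
[0.55407149 0.1677923  0.04764945] [-0.34453262 -0.11420001 -1.05657695]
turn [ 0.07 -0.    0.02] shift [4.6 0.8 1.6]
turn [-1.7993e+02 -3.0000e-02 -1.0000e-02] shift [4.6 0.8 1.6]
```

```bash
python3 -m crank '0 0 0 1 0.5 1 -1; 0 0 0 2 0.5 1 -1; 0 0 0 3 0.5 1 -1; 0 0 0 3 0.5 1 -1; 0 0 0 3 0.5 1 -1; 0 0 0 3 0.5 1 -1; 0 0 0 3 0.5 1 -1; 0 0 0 3 0.5 1 -1'; python3 -m crank '0 0 0 1 0 0 -1; 0 0 0 1 0 0 -1; 0 0 0 1 0 0 -1; 0 0 0 1 0 0 -1; 0 0 0 2 0 0 -1; 0 0 0 2 0 0 -1; 0 0 0 2 0 0 -1; 0 0 0 2 0 0 -1'
```

```text
t: 6.9
eef_pos: [0.5548, 0.1668, 0.0449]
tool_rot: [1.145, 1.249, -1.145]
ft_force: [0.2, 0.1, -0.0]
finger_gap: 0.0485
t: 7.7
eef_pos: [0.555, 0.1669, 0.0442]
tool_rot: [1.146, 1.249, -1.144]
ft_force: [-3.2, -1.0, 13.8]
finger_gap: 0.0482
```

Contact at TCP z≈0.044 (underside about 4 mm below the TCP). Ease, release, rise and retreat to the same viewing pose.

```bash
python3 -m crank '0 0 0 -1.5 0 0 -1; 0 0 0 -1.5 0 0 -0.2; 0 0 0 -1.5 0 0 0.2; 0 0 0 -1.5 0 0 1; 0 0 0 -1.5 0 0 1; 0 0 0 -5 0 0 1; 0 0 0 -25 0 0 1; 0 0 0 -50 0 0 1' && python3 -m crank '0 0 0 -30 0 20 1; 0 0 0 -60 0 50 1; 0 0 0 -85 0 92 1; 0 0 0 -85 0 92 1; 0 0 0 -85 0 92 1; 0 0 0 -85 0 92 1; 0 0 0 -85 0 92 1; 0 0 0 -85 0 92 1'; python3 - <<'E'
from h import *
im,m=shot("wrist","w4.png"); print(m["cam_to_world"][:3,3])
mk=(im.max(2)<65); mk[:, :]&=True; mk[170:]=0
c=rect(m,mk,.052,(285,90)); print("black on ped",c)
go(555,166.3,75,4.9)
E
```

```text
t: 8.5
eef_pos: [0.5537, 0.1666, 0.0924]
tool_rot: [1.144, 1.251, -1.147]
ft_force: [-0.1, -0.5, -0.2]
finger_gap: 0.0855
t: 9.3
eef_pos: [0.562, 0.0761, 0.1769]
tool_rot: [1.143, 1.251, -1.145]
ft_force: [0.7, -0.3, 1.5]
finger_gap: 0.0854
[0.55475727 0.15621797 0.31995746]
black on ped (array([557.8, 164.9]), array([ 56.4, 101.9]), 96.5)
turn [ 0.14 -0.02  0.09] shift [102.    1.  -90.5]
turn [-1.7986e+02 -1.5000e-01 -3.0000e-02] shift [102.    1.  -90.5]
```

View pics/w4.png

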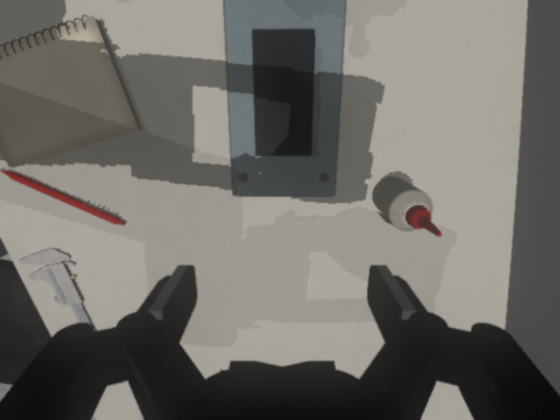

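```bash
python3 - <<'E'
from h import *
im=cv2.imread("pics/w4.png"); m=dict(cams.camera_model("wrist")); m["cam_to_world"]=toolT()@m["mount"]
g=cv2.cvtColor(im,cv2.COLOR_BGR2GRAY)
for y in (50,60,95,130,140): print(y,g[y,248:260].tolist(),g[y,308:322].tolist())
for x in (265,285,305): print(x,g[24:36,x].tolist(),g[148:164,x].tolist())
E
```

```text
50 [113, 113, 112, 107, 85, 58, 47, 48, 48, 47, 47, 47] [44, 45, 44, 44, 44, 47, 62, 94, 104, 106, 106, 105, 105, 107]
60 [115, 116, 115, 108, 86, 59, 49, 48, 47, 46, 47, 47] [43, 43, 43, 44, 43, 45, 61, 94, 103, 104, 104, 104, 103, 106]
95 [114, 112, 111, 111, 106, 84, 55, 37, 34, 34, 34, 32] [28, 28, 27, 26, 30, 41, 52, 57, 58, 59, 60, 65, 66, 67]
130 [119, 119, 118, 118, 117, 111, 89, 64, 52, 51, 51, 50] [26, 25, 25, 31, 42, 54, 57, 57, 57, 58, 60, 63, 65, 65]
140 [117, 117, 117, 117, 116, 113, 96, 72, 56, 51, 50, 51] [25, 27, 27, 34, 48, 55, 57, 57, 56, 58, 63, 65, 65, 65]
265 [113, 113, 112, 110, 96, 73, 53, 47, 47, 47, 46, 45] [50, 50, 50, 51, 51, 49, 49, 50, 63, 69, 69, 69, 69, 68, 68, 68]
285 [112, 112, 111, 107, 90, 66, 49, 45, 45, 44, 43, 44] [28, 28, 27, 28, 28, 28, 31, 42, 55, 60, 65, 67, 66, 67, 67, 66]
305 [112, 111, 111, 108, 89, 63, 49, 46, 45, 46, 45, 45] [28, 27, 28, 27, 28, 30, 31, 41, 53, 59, 64, 65, 65, 66, 67, 66]
```

```bash
python3 - <<'E'
from h import *
m=dict(cams.camera_model("wrist")); m["cam_to_world"]=toolT()@m["mount"]
a,b,c,d,e,g=onplane(m,[(252.4,60),(314.5,60),(254.4,130),(312,130),(285,28.5),(285,155.5)],.052)*1000
print(((a+b)/2).round(1),np.hypot(*(a-b)),((c+d)/2).round(1),np.hypot(*(c-d)),e.round(1),g.round(1),np.hypot(*(e-g)),toolT()[:3,3])
E
```

```text
[552.8 193. ] 50.491760134779305 [557.6 137.8] 50.03107864656362 [552.  215.8] [561.2 115.9] 100.36755145118637 [0.56213818 0.07600762 0.17698935]
```

The black panel sits flush: centre (555.2,165.9) at 95.0° against the pedestal's (555.5,165.8) at 95.0°. Next yellow.

```bash
python3 - <<'E'
from h import *
go(634.3,-230.5,120,8.7)
E
```

```text
turn [-3.66 -0.02  0.09] shift [ 56.8  45.1 311.7]
turn [1.7634e+02 1.4000e-01 3.0000e-02] shift [ 56.8  45.1 311.7]
```

```bash
python3 -m crank '-0.5 0 0 8 7 45 1; -1 0 0 16 14 92 1; -1.5 0 0 24 21 140 1; -2 0 0 32 28 188 1; -2.5 0 0 40 35 235 1; -3 0 0 50 40 280 1; -3.7 0 0 56.8 45.1 311.7 1; -3.7 0 0 56.8 45.1 311.7 1' 40; python3 -m crank '0 0 0 0 0 0 1; 0 0 0 0 0 0 1; 0 0 0 0 0 0 1; 0 0 0 0 0 0 1; 0 0 0 0 0 0 1; 0 0 0 0 0 0 1; 0 0 0 0 0 0 1; 0 0 0 0 0 0 1'; python3 - <<'E'
from h import *
im,m=shot("wrist","w5.png"); h=cv2.cvtColor(im,cv2.COLOR_BGR2HSV)
c=rect(m,(h[...,1]>150)&(abs(h[...,0].astype(int)-25)<8)&(h[...,2]>70),.012); print(c)
go(c[0][0],c[0][1],1,c[2]-90); go(634.3,-230.5,1,8.7)
E
```

```text
t: 10.15
eef_pos: [0.6352, -0.2356, 0.1193]
tool_rot: [1.098, 1.275, -1.1]
ft_force: [0.2, 0.0, -0.3]
finger_gap: 0.0857
t: 10.95
eef_pos: [0.6347, -0.2314, 0.121]
tool_rot: [1.097, 1.277, -1.097]
ft_force: [0.2, -0.1, -0.3]
finger_gap: 0.0851
(array([ 633.9, -230.8]), array([49. , 98.6]), 98.7)
turn [-0.03 -0.   -0.  ] shift [120.   -0.7  -0.8]
turn [ 1.7997e+02 -0.0000e+00  1.0000e-02] shift [120.   -0.7  -0.8]
turn [-0.03 -0.   -0.  ] shift [120.   -0.2  -1. ]
turn [ 1.7997e+02 -0.0000e+00  1.0000e-02] shift [120.   -0.2  -1. ]
```

```bash
python3 -m crank '0 0 0 40 -0.4 -0.9 1; 0 0 0 80 -0.4 -0.9 1; 0 0 0 108 -0.4 -0.9 1; 0 0 0 119.5 -0.4 -0.9 1; 0 0 0 119.5 -0.4 -0.9 1; 0 0 0 119.5 -0.4 -0.9 1; 0 0 0 119.5 -0.4 -0.9 -1; 0 0 0 119.5 -0.4 -0.9 -1' 40 && python3 -m crank '0 0 0 0 0 0 -1; 0 0 0 0 0 0 -1; 0 0 0 0 0 0 -1; 0 0 0 -8 0 0 -1; 0 0 0 -30 0 0 -1; 0 0 0 -80 0 0 -1; 0 0 0 -125 0 0 -1; 0 0 0 -125 0 0 -1' && python3 -m crank '0 0 0 0 0 0 -1; 0 0 0 0 0 0 -1; 0 0 0 0 0 0 -1; 0 0 0 0 0 0 -1; 0 0 0 0 0 0 -1; 0 0 0 0 0 0 -1; 0 0 0 0 0 0 -1; 0 0 0 0 0 0 -1'; python3 - <<'E'
from h import *
im,m=shot("wrist","w6.png"); h=cv2.cvtColor(im,cv2.COLOR_BGR2HSV)
m["cam_to_world"]=np.array(cams.camera_model("wrist")["mount"])[[1,2,0,3]]
mk=(h[...,1]>150)&(abs(h[...,0].astype(int)-25)<9)&(h[...,2]>50)
ys=np.where(mk[:,283])[0]; print(ys[[0,-1]], [np.where(mk[y])[0][[0,-1]] for y in (190,210,230)], im[165:195,283].tolist()[::3])
print((onplane(m,[(283,ys[0]-.5),(283,ys[-1]+.5)],-.008)*1000).round(1))
go(555,166.3,92,4.9)
E
```

```text
t: 11.8
eef_pos: [0.6354, -0.2312, 0.0033]
tool_rot: [1.097, 1.274, -1.096]
ft_force: [-0.8, 0.3, -0.4]
finger_gap: 0.0592
t: 12.6
eef_pos: [0.6389, -0.2328, 0.1348]
tool_rot: [1.098, 1.263, -1.092]
ft_force: [1.3, -0.3, -0.3]
finger_gap: 0.0484
t: 13.4
eef_pos: [0.6341, -0.2306, 0.1264]
tool_rot: [1.097, 1.277, -1.097]
ft_force: [-0.7, -0.5, -0.2]
finger_gap: 0.0487
[178 350] [array([229, 335]), array([230, 333]), array([232, 332])] [[88, 95, 99], [88, 95, 98], [88, 94, 98], [41, 62, 75], [35, 61, 76], [13, 77, 104], [11, 77, 105], [9, 77, 105], [5, 77, 105], [5, 77, 105]]
[[  0.3 -49.9]
 [  0.5  50.3]]
turn [ 3.77 -0.    0.  ] shift [  34.5  -18.5 -404.4]
turn [-1.7623e+02 -0.0000e+00 -1.0000e-02] shift [  34.5  -18.5 -404.4]
```

```bash
python3 -m crank '0.5 0 0 0 -2 -45 -1; 1 0 0 0 -5 -93 -1; 1.5 0 0 0 -7 -141 -1; 2 0 0 0 -9 -189 -1; 2.5 0 0 0 -12 -237 -1; 3 0 0 0 -14 -285 -1; 3.5 0 0 0 -16 -333 -1; 3.8 0 0 0 -18.5 -375 -1' && python3 -m crank '0 0 0 0 0 -20 -1; 0 0 0 10 0 -29 -1; 0 0 0 25 0 -29 -1; 0 0 0 35 0 -29 -1; 0 0 0 35 0 -29 -1; 0 0 0 45 0 -29 -1; 0 0 0 52 0 -29 -1; 0 0 0 58 0 -29 -1' && python3 -m crank '0 0 0 0 0 0 -1; 0 0 0 0 0 0 -1; 0 0 0 2 0 0 -1; 0 0 0 2 0 0 -1; 0 0 0 2 0 0 -1; 0 0 0 2 0 0 -1; 0 0 0 2 0 0 -1; 0 0 0 2 0 0 -1';python3 - <<'E'
from h import *
go(555,166.3,56,4.9)
E
```

```text
t: 14.25
eef_pos: [0.5588, 0.1396, 0.1269]
tool_rot: [1.147, 1.248, -1.146]
ft_force: [0.7, -0.2, 0.1]
finger_gap: 0.0487
t: 15.05
eef_pos: [0.557, 0.1658, 0.068]
tool_rot: [1.147, 1.248, -1.147]
ft_force: [-0.3, -0.9, -0.9]
finger_gap: 0.0482
t: 15.85
eef_pos: [0.5569, 0.1662, 0.0666]
tool_rot: [1.147, 1.248, -1.146]
ft_force: [-0.0, -0.2, -0.1]
finger_gap: 0.0484
turn [-0.03 -0.01 -0.01] shift [10.6 -1.9 -0.2]
turn [ 1.7997e+02 -1.0000e-02  1.0000e-02] shift [10.6 -1.9 -0.2]
```

```bash
python3 -m crank '0 0 0 2 -1.8 0 -1; 0 0 0 4 -1.8 0 -1; 0 0 0 6 -1.8 0 -1; 0 0 0 8 -1.8 0 -1; 0 0 0 9 -1.8 0 -1; 0 0 0 9 -1.8 0 -1; 0 0 0 9 -1.8 0 -1; 0 0 0 9 -1.8 0 -1'; python3 -m crank '0 0 0 1 0 0 -1; 0 0 0 1 0 0 -1; 0 0 0 1 0 0 -1; 0 0 0 1 0 0 -1; 0 0 0 2 0 0 -1; 0 0 0 2 0 0 -1; 0 0 0 2 0 0 -1; 0 0 0 2 0 0 -1'
```

```text
t: 16.65
eef_pos: [0.5552, 0.1661, 0.0576]
tool_rot: [1.147, 1.248, -1.146]
ft_force: [0.1, 0.0, -0.2]
finger_gap: 0.0484
t: 17.45
eef_pos: [0.5551, 0.1661, 0.0555]
tool_rot: [1.146, 1.248, -1.146]
ft_force: [-0.4, 0.8, -0.8]
finger_gap: 0.0485
```

```bash
python3 -m crank '0 0 0 1 0 0 -1; 0 0 0 1 0 0 -1; 0 0 0 1 0 0 -1; 0 0 0 1 0 0 -1; 0 0 0 1 0 0 -1; 0 0 0 1 0 0 -1; 0 0 0 1 0 0 -1; 0 0 0 1 0 0 -1'
```

```text
t: 18.25
eef_pos: [0.5552, 0.1661, 0.0553]
tool_rot: [1.147, 1.248, -1.146]
ft_force: [-2.7, -0.8, 5.7]
finger_gap: 0.0483
```

Contact. Release, and back to the viewing pose.

```bash
python3 -m crank '0 0 0 -0.5 0 0 -1; 0 0 0 -0.5 0 0 -0.2; 0 0 0 -0.5 0 0 0.2; 0 0 0 -0.5 0 0 1; 0 0 0 -0.5 0 0 1; 0 0 0 -5 0 0 1; 0 0 0 -25 0 0 1; 0 0 0 -50 0 0 1' && python3 -m crank '0 0 0 -30 0 20 1; 0 0 0 -60 0 50 1; 0 0 0 -75 0 92 1; 0 0 0 -75 0 92 1; 0 0 0 -75 0 92 1; 0 0 0 -75 0 92 1; 0 0 0 -75 0 92 1; 0 0 0 -75 0 92 1'; python3 - <<'E'
from h import *
im,m=shot("wrist","w7.png"); h=cv2.cvtColor(im,cv2.COLOR_BGR2HSV)
print("yellow on ped",rect(m,(h[...,1]>150)&(abs(h[...,0].astype(int)-25)<8)&(h[...,2]>50),.064))
go(408.9,-248.2,150,-1); 
E
```

```text
t: 19.05
eef_pos: [0.554, 0.1658, 0.1042]
tool_rot: [1.145, 1.25, -1.149]
ft_force: [0.7, -0.0, 0.7]
finger_gap: 0.0854
t: 19.85
eef_pos: [0.5623, 0.0753, 0.1788]
tool_rot: [1.145, 1.25, -1.146]
ft_force: [-0.6, 0.4, -0.4]
finger_gap: 0.0855
yellow on ped (array([555.2, 165.6]), array([49.7, 99.4]), 95.0)
turn [ 5.94 -0.01  0.07] shift [  29.  -180.8  309. ]
turn [-1.7406e+02 -1.0000e-01 -2.0000e-02] shift [  29.  -180.8  309. ]
```

Yellow is flush: (555.2,165.6) at 95.0°. Next white.

```bash
python3 -m crank '1 0 0 4 -23 40 1; 2 0 0 8 -46 79 1; 3 0 0 12 -69 118 1; 4 0 0 16 -92 157 1; 5 0 0 20 -115 196 1; 5.5 0 0 24 -138 235 1; 6 0 0 27 -160 273 1; 6 0 0 29 -180.8 309 1' 40; python3 -m crank '0 0 0 0 0 0 1; 0 0 0 0 0 0 1; 0 0 0 0 0 0 1; 0 0 0 0 0 0 1; 0 0 0 0 0 0 1; 0 0 0 0 0 0 1; 0 0 0 0 0 0 1; 0 0 0 0 0 0 1'; python3 - <<'E'
from h import *
im,m=shot("wrist","w8.png"); print(proj(m,[(.409,-.248,.012)]))
E
```

```text
t: 20.7
eef_pos: [0.4081, -0.25, 0.1502]
tool_rot: [1.224, 1.2, -1.224]
ft_force: [-0.5, -0.4, 0.0]
finger_gap: 0.0855
t: 21.5
eef_pos: [0.4091, -0.2486, 0.1505]
tool_rot: [1.223, 1.2, -1.223]
ft_force: [0.3, -0.2, 0.6]
finger_gap: 0.0855
[[281.57930512 193.64380998]]
```

View pics/w8.png

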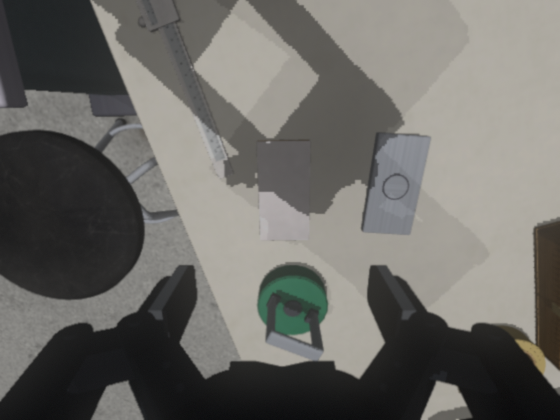

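White panel at cols 258–310, rows 140–240; the caliper's tip at about (230,183) is close to the left finger, so I grip 10 mm toward the weight with a smaller opening. The bail points slanted at (293,345), the weight at (293,300).

```bash
python3 - <<'E'
from h import *
im=cv2.imread("pics/w8.png"); m=dict(cams.camera_model("wrist")); m["cam_to_world"]=toolT()@m["mount"]
g=im.astype(int).sum(2)
for y in (150,170,225,235): print(y,g[y,252:264].tolist(),g[y,304:316].tolist())
for x in (270,300): print(x,g[134:146,x].tolist(),g[234:248,x].tolist())
print(onplane(m,[(231,184),(234,180)],0.004)*1000, onplane(m,[(257,150),(261,225),(310.5,150),(310.5,225)],.012)*1000)
E
```

```text
150 [276, 274, 274, 268, 257, 269, 275, 277, 276, 276, 278, 278] [272, 270, 268, 268, 268, 268, 262, 261, 265, 262, 261, 262]
170 [277, 277, 277, 277, 271, 266, 272, 280, 281, 278, 280, 281] [269, 270, 271, 270, 275, 277, 272, 268, 266, 264, 265, 265]
225 [505, 508, 508, 511, 511, 512, 500, 476, 505, 530, 537, 536] [496, 494, 493, 493, 492, 479, 471, 468, 469, 471, 468, 467]
235 [512, 510, 510, 510, 509, 510, 507, 506, 525, 534, 534, 531] [482, 484, 484, 480, 471, 469, 469, 469, 471, 473, 473, 473]
270 [460, 465, 465, 434, 337, 268, 256, 320, 354, 309, 279, 276] [498, 497, 495, 493, 491, 484, 476, 501, 512, 512, 514, 511, 514, 513]
300 [267, 266, 267, 268, 257, 222, 209, 251, 271, 273, 270, 273] [484, 485, 486, 488, 488, 492, 476, 469, 477, 498, 507, 504, 504, 504]
[[ 358.93914868 -239.4735938 ]
 [ 362.19623196 -235.47414363]] [[ 386.88847707 -205.47960214]
 [ 387.58949675 -280.56068405]
 [ 436.68458867 -206.4073194 ]
 [ 437.55418783 -281.51023885]]
```

```bash
python3 - <<'E'
from h import *
m=dict(cams.camera_model("wrist")); m["cam_to_world"]=toolT()@m["mount"]
a,b,c,d,e,f=onplane(m,[(256.7,150),(310,150),(259.3,225),(309.5,225),(284,141),(284,240.3)],.012)*1000
for v in((a+b)/2,(c+d)/2,e,f): print(v.round(1))
print(np.hypot(*(a-b)),np.hypot(*(c-d)),np.hypot(*(e-f)))
dd=(a+b-c-d)/2; print(np.degrees(np.arctan2(dd[1],dd[0])))
E
```

```text
[ 411.4 -205.9]
[ 411.2 -281. ]
[ 412.1 -197.7]
[ 410.5 -297.9]
49.61831897814469 50.67977264447981 100.1979296662379
89.84338497220871
```

```bash
python3 - <<'E'
from h import *
go(411.3,-257.8,1,-0.2)
E
```

```text
turn [-0.91 -0.   -0.  ] shift [149.5   2.4   9. ]
turn [179.09  -0.     0.  ] shift [149.5   2.4   9. ]
```

```bash
python3 -m crank '-0.9 0 0 0 2.4 9 0.45; -0.9 0 0 40 2.4 9 0.45; -0.9 0 0 80 2.4 9 0.45; -0.9 0 0 120 2.4 9 0.45; -0.9 0 0 140 2.4 9 0.45; -0.9 0 0 149 2.4 9 0.45; -0.9 0 0 149 2.4 9 0.45; -0.9 0 0 149 2.4 9 0.45' 40 && python3 -m crank '0 0 0 0 0 0 -1; 0 0 0 0 0 0 -1; 0 0 0 0 0 0 -1; 0 0 0 0 0 0 -1; 0 0 0 -8 0 0 -1; 0 0 0 -30 0 0 -1; 0 0 0 -80 0 0 -1; 0 0 0 -125 0 0 -1' && python3 -m crank '0 0 0 0 0 0 -1; 0 0 0 0 0 0 -1; 0 0 0 0 0 0 -1; 0 0 0 0 0 0 -1; 0 0 0 0 0 0 -1; 0 0 0 0 0 0 -1; 0 0 0 0 0 0 -1; 0 0 0 0 0 0 -1'; python3 - <<'E'
from h import *
im,m=shot("wrist","w9.png"); g=im.astype(int).sum(2)
print(g[150:190:2,283].tolist(), g[300:360:3,283].tolist())
go(555,156,104,4.9)
E
```

```text
t: 22.35
eef_pos: [0.4119, -0.2587, 0.0022]
tool_rot: [1.212, 1.206, -1.212]
ft_force: [0.1, 0.7, -0.5]
finger_gap: 0.0619
t: 23.15
eef_pos: [0.4108, -0.2575, 0.1285]
tool_rot: [1.212, 1.208, -1.212]
ft_force: [1.5, -0.8, -1.5]
finger_gap: 0.0483
t: 23.95
eef_pos: [0.4112, -0.2578, 0.1262]
tool_rot: [1.212, 1.208, -1.212]
ft_force: [0.9, 0.3, 0.4]
finger_gap: 0.0486
[212, 244, 300, 300, 300, 297, 298, 300, 300, 300, 298, 297, 297, 297, 297, 296, 295, 294, 297, 297] [291, 288, 288, 287, 288, 291, 291, 383, 490, 504, 504, 498, 294, 269, 267, 498, 328, 394, 460, 448]
turn [-5.13 -0.02  0.02] shift [  22.4  142.2 -414.4]
turn [1.7487e+02 3.0000e-02 3.0000e-02] shift [  22.4  142.2 -414.4]
```

View pics/w9.png

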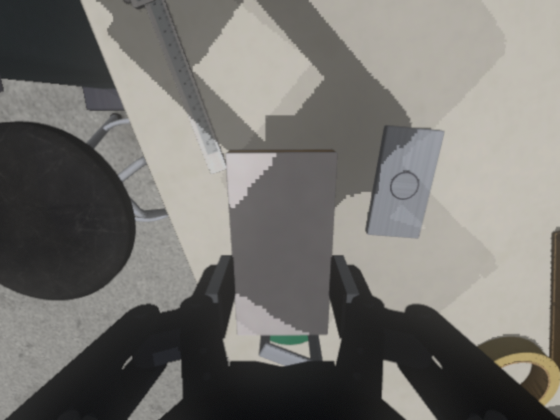

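```bash
python3 - <<'E'
from h import *
m=dict(cams.camera_model("wrist")); m["cam_to_world"]=np.array(m["mount"])[[1,2,0,3]]
print((onplane(m,[(283,152.5),(283,334.5),(283,180.5),(283,350)],-.008)*1000).round(1))
E
python3 -m crank '-0.5 0 0 0 15 -43 -1; -1 0 0 0 30 -86 -1; -1.5 0 0 0 45 -129 -1; -2 0 0 0 60 -172 -1; -2.5 0 0 0 75 -215 -1; -3 0 0 0 90 -258 -1; -4 0 0 0 105 -301 -1; -5 0 0 0 120 -344 -1' && python3 -m crank '0 0 0 0 0 0 -1; 0 0 0 0 0 0 -1; 0 0 0 0 0 0 -1; 0 0 0 0 0 0 -1; 0 0 0 0 0 0 -1; 0 0 0 0 0 0 -1; 0 0 0 0 0 0 -1; 0 0 0 0 0 0 -1'; python3 - <<'E'
from h import *
go(555,156.5,80,4.9)
E
```

```text
[[  0.4 -61.3]
 [  0.6  39. ]
 [  0.4 -48.5]
 [  0.6  49.9]]
t: 24.8
eef_pos: [0.533, 0.0876, 0.1266]
tool_rot: [1.147, 1.248, -1.147]
ft_force: [-0.1, 0.5, -0.4]
finger_gap: 0.0487
t: 25.6
eef_pos: [0.5326, 0.0853, 0.1266]
tool_rot: [1.148, 1.247, -1.148]
ft_force: [-0.1, 0.1, -1.1]
finger_gap: 0.0485
turn [-0.16 -0.01 -0.  ] shift [ 46.6  28.2 -69.1]
turn [ 1.7984e+02 -0.0000e+00  1.0000e-02] shift [ 46.6  28.2 -69.1]
```

```bash
python3 - <<'E'
from h import *
go(556.1,154.8,80,4.9)
E
python3 -m crank '0 0 0 0 15 -35 -1; -0.2 0 0 10 29 -67 -1; -0.2 0 0 25 29 -67 -1; -0.2 0 0 46 29 -67 -1; -0.2 0 0 46 29 -67 -1; -0.2 0 0 46 29 -67 -1; -0.2 0 0 46 29 -67 -1; -0.2 0 0 46 29 -67 -1';python3 - <<'E'
from h import *
go(556.1,154.8,69,4.9)
E
```

```text
turn [-0.16 -0.01 -0.  ] shift [ 46.6  29.2 -67.3]
turn [ 1.7984e+02 -0.0000e+00  1.0000e-02] shift [ 46.6  29.2 -67.3]
t: 26.4
eef_pos: [0.5568, 0.1547, 0.0816]
tool_rot: [1.146, 1.248, -1.144]
ft_force: [0.1, 0.2, -0.5]
finger_gap: 0.0486
turn [ 0.05 -0.01 -0.11] shift [12.6 -0.7 -0.1]
turn [-1.7995e+02  1.7000e-01 -2.0000e-02] shift [12.6 -0.7 -0.1]
```

```bash
python3 -m crank '0 0 0 3 -0.5 0 -1; 0 0 0 6 -0.5 0 -1; 0 0 0 9 -0.5 0 -1; 0 0 0 11.5 -0.5 0 -1; 0 0 0 12.5 -0.5 0 -1; 0 0 0 12.5 -0.5 0 -1; 0 0 0 13 -0.5 0 -1; 0 0 0 13 -0.5 0 -1'; python3 -m crank '0 0 0 0.5 0 0 -1; 0 0 0 0.5 0 0 -1; 0 0 0 0.5 0 0 -1; 0 0 0 0.5 0 0 -1; 0 0 0 1 0 0 -1; 0 0 0 1 0 0 -1; 0 0 0 1 0 0 -1; 0 0 0 1 0 0 -1'
```

```text
t: 27.2
eef_pos: [0.5555, 0.1547, 0.0675]
tool_rot: [1.145, 1.249, -1.145]
ft_force: [0.0, 0.3, -0.4]
finger_gap: 0.0483
t: 28.0
eef_pos: [0.5556, 0.1548, 0.0671]
tool_rot: [1.145, 1.249, -1.145]
ft_force: [-2.0, -0.7, 6.2]
finger_gap: 0.0487
```

```bash
python3 -m crank '0 0 0 -0.5 0 0 -1; 0 0 0 -0.5 0 0 -0.2; 0 0 0 -0.5 0 0 0.2; 0 0 0 -0.5 0 0 1; 0 0 0 -0.5 0 0 1; 0 0 0 -5 0 0 1; 0 0 0 -25 0 0 1; 0 0 0 -50 0 0 1' && python3 -m crank '0 0 0 -30 0 20 1; 0 0 0 -60 0 50 1; 0 0 0 -63 0 80 1; 0 0 0 -63 0 80 1; 0 0 0 -63 0 80 1; 0 0 0 -63 0 80 1; 0 0 0 -63 0 80 1; 0 0 0 -63 0 80 1'; python3 - <<'E'
from h import *
im,m=shot("wrist","w10.png"); print(toolT()[:3,3])
c=im[:190,210:360]; cv2.imwrite("pics/w10c.png",cv2.resize(c,None,fx=4,fy=3.1,interpolation=cv2.INTER_CUBIC))
print(proj(m,[(.5553,.1658,.076),(.5553,.1658,.04)]).round(1))
f=im.astype(int); g=f.sum(2)
for y in (50,60,90,130,140): print(y,g[y,240:260].tolist(),g[y,306:326].tolist())
for x in (265,285,305): print(x,g[15:36,x].tolist(),g[148:172,x].tolist())
E
```

```text
t: 28.8
eef_pos: [0.5544, 0.1546, 0.1163]
tool_rot: [1.144, 1.251, -1.147]
ft_force: [0.1, -0.5, 1.0]
finger_gap: 0.0854
t: 29.6
eef_pos: [0.5619, 0.0759, 0.179]
tool_rot: [1.144, 1.25, -1.145]
ft_force: [-0.1, 0.6, -0.3]
finger_gap: 0.085
[0.56201656 0.07577606 0.17909089]
[[283.8  94.4]
 [283.5  96.1]]
50 [326, 328, 326, 323, 326, 325, 325, 325, 345, 423, 480, 494, 496, 495, 495, 495, 495, 493, 496, 495] [494, 494, 493, 492, 490, 489, 488, 486, 485, 454, 345, 305, 310, 308, 306, 309, 318, 323, 323, 325]
60 [330, 328, 330, 331, 332, 333, 333, 331, 347, 422, 479, 493, 493, 493, 493, 493, 494, 494, 495, 495] [491, 491, 490, 492, 490, 489, 490, 489, 489, 454, 347, 303, 306, 303, 305, 303, 304, 304, 303, 302]
90 [215, 215, 212, 212, 212, 213, 213, 213, 214, 228, 264, 291, 298, 299, 298, 299, 300, 299, 299, 301] [293, 290, 292, 293, 292, 292, 292, 292, 279, 223, 191, 186, 187, 187, 186, 186, 186, 185, 188, 201]
130 [344, 343, 344, 342, 343, 342, 343, 344, 343, 343, 344, 373, 444, 485, 496, 495, 495, 493, 495, 495] [288, 289, 289, 288, 289, 285, 283, 269, 214, 182, 178, 175, 175, 175, 175
[... 225 characters left out ...]
8, 192]
265 [322, 322, 324, 322, 333, 396, 466, 490, 491, 493, 494, 492, 492, 491, 493, 491, 492, 492, 491, 489, 491] [493, 493, 493, 493, 492, 493, 492, 493, 492, 472, 388, 264, 210, 204, 203, 204, 204, 204, 202, 204, 201, 204, 201, 204]
285 [321, 319, 321, 318, 327, 392, 470, 489, 489, 489, 488, 490, 490, 489, 492, 492, 492, 492, 492, 491, 492] [283, 283, 281, 281, 282, 283, 281, 282, 283, 273, 235, 196, 188, 197, 200, 200, 200, 200, 197, 198, 197, 199, 198, 197]
305 [300, 301, 301, 302, 327, 398, 472, 491, 489, 490, 489, 490, 489, 490, 490, 490, 490, 489, 491, 491, 492] [280, 278, 278, 278, 280, 282, 282, 283, 280, 266, 222, 185, 179, 192, 196, 192, 192, 195, 193, 195, 195, 195, 195, 196]
```

View pics/w10c.png

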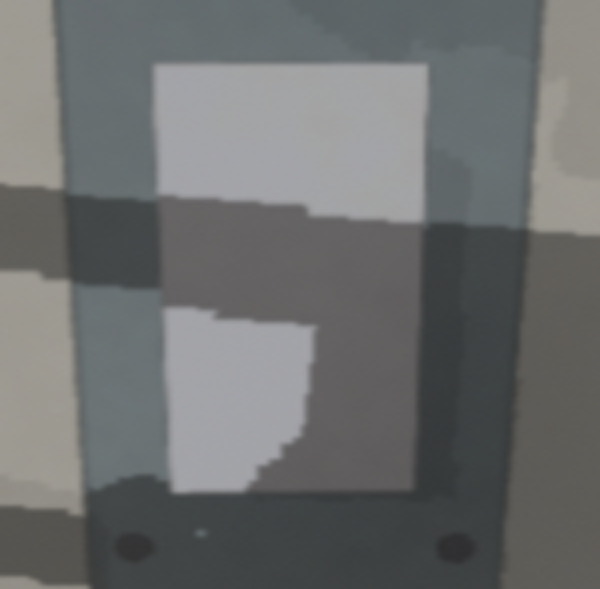

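The pile is covered cleanly by the white panel with no lower edges showing.

```bash
python3 - <<'E'
from h import *
m=dict(cams.camera_model("wrist")); m["cam_to_world"]=toolT()@m["mount"]
a,b,c,d,e,f=onplane(m,[(248.9,60),(315.6,60),(251.8,130),(313.8,130),(285,20),(285,157.8)],.076)*1000
for v in((a+b)/2,(c+d)/2,(e+f)/2): print(v.round(1))
print(np.hypot(*(a-b)),np.hypot(*(c-d)),np.hypot(*(e-f)))
dd=(a+b-c-d)/2; print(np.degrees(np.arctan2(dd[1],dd[0])))
go(519,-244,150,-3)
E
```

```text
[552.1 189.7]
[557. 139.]
[556.3 166.6]
49.80246174428944 49.454997079925114 99.51751189796214
95.60405685887358
turn [ 8.03 -0.01  0.05] shift [ 29.1 -70.9 314.8]
turn [-1.7197e+02 -8.0000e-02 -2.0000e-02] shift [ 29.1 -70.9 314.8]
```

White: (554.4,166.5) at 95.6°, within 1 mm of the pile. Now the plate.

```bash
python3 -m crank '1 0 0 4 -9 40 1; 2 0 0 8 -18 80 1; 3 0 0 12 -27 120 1; 4 0 0 16 -36 160 1; 5 0 0 20 -45 200 1; 6 0 0 24 -54 240 1; 7 0 0 27 -63 280 1; 8 0 0 29 -71 315 1' 80; python3 -m crank '0 0 0 0 0 0 1; 0 0 0 0 0 0 1; 0 0 0 0 0 0 1; 0 0 0 0 0 0 1; 0 0 0 0 0 0 1; 0 0 0 0 0 0 1; 0 0 0 0 0 0 1; 0 0 0 0 0 0 1'; python3 - <<'E'
from h import *
im,m=shot("wrist","w11.png"); p=proj(m,[(.519,-.244,.010)])[0]; print(p)
f=cv2.GaussianBlur(im,(3,3),0).astype(int); mk=(f[...,0]-f[...,2]>4)&(f[...,0]-f[...,1]>1); mk=cv2.morphologyEx(mk.astype(np.uint8),cv2.MORPH_CLOSE,np.ones((5,5)))
c=rect(m,mk,.010,p); print(c)
go(c[0][0],c[0][1],1,c[2]-90)
x,y=p.astype(int); cv2.imwrite("pics/w11c.png",cv2.resize(im[y-80:y+80,x-80:x+80],None,fx=3.5,fy=3.5))
E
```

```text
t: 30.45
eef_pos: [0.5186, -0.2465, 0.1501]
tool_rot: [1.249, 1.184, -1.249]
ft_force: [1.5, 0.4, -0.1]
finger_gap: 0.0852
t: 31.25
eef_pos: [0.519, -0.2447, 0.1505]
tool_rot: [1.248, 1.184, -1.248]
ft_force: [0.1, 0.6, 0.1]
finger_gap: 0.0854
[281.62010231 192.99500857]
(array([ 518.3, -266.1]), array([46.8, 51. ]), 85.2)
turn [ 1.78 -0.   -0.  ] shift [149.5   0.5  21.3]
turn [-1.7822e+02  0.0000e+00 -1.0000e-02] shift [149.5   0.5  21.3]
```

View pics/w11c.png

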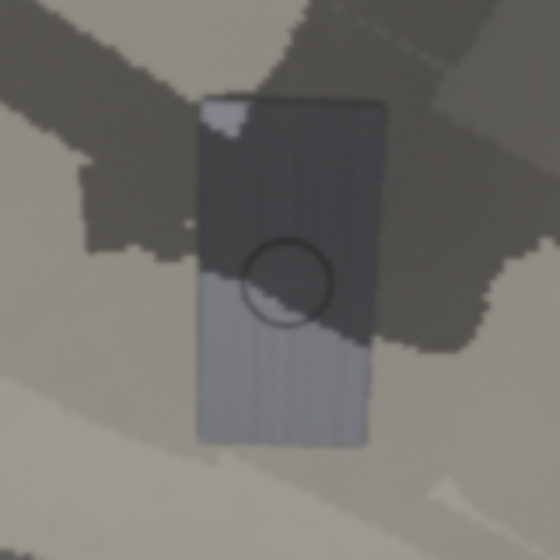

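```bash
python3 - <<'E'
from h import *
m=dict(cams.camera_model("wrist")); m["cam_to_world"]=toolT()@m["mount"]
q=onplane(m,[(258.4,140.7),(310.5,141.2),(305.7,238.9),(257.1,237.8),(282.8,192.7)],.010)*1000
print(q.round(1).tolist()); c=q[:4].mean(0); d=q[0]+q[1]-q[2]-q[3]; a=np.degrees(np.arctan2(d[1],d[0])); print(c,a)
go(c[0],c[1],1,a-90)
E
```

```text
[[500.0, -192.6], [548.3, -195.6], [541.2, -294.5], [491.2, -290.7], [520.1, -243.8]]
[ 520.18354352 -243.34518586] 85.37355797608522
turn [ 1.61 -0.   -0.  ] shift [149.5   1.2  -1.5]
turn [-1.7839e+02  0.0000e+00 -1.0000e-02] shift [149.5   1.2  -1.5]
```

```bash
python3 -m crank '1.6 0 0 45 1.2 -1.5 1; 1.6 0 0 90 1.2 -1.5 1; 1.6 0 0 130 1.2 -1.5 1; 1.6 0 0 144 1.2 -1.5 1; 1.6 0 0 149.5 1.2 -1.5 1; 1.6 0 0 149.5 1.2 -1.5 1; 1.6 0 0 149.5 1.2 -1.5 0.3; 1.6 0 0 149.5 1.2 -1.5 -1' 80 && python3 -m crank '0 0 0 0 0 0 -1; 0 0 0 0 0 0 -1; 0 0 0 0 0 0 -1; 0 0 0 0 0 0 -1; 0 0 0 -8 0 0 -1; 0 0 0 -30 0 0 -1; 0 0 0 -80 0 0 -1; 0 0 0 -130 0 0 -1' && python3 -m crank '0 0 0 0 0 0 -1; 0 0 0 0 0 0 -1; 0 0 0 0 0 0 -1; 0 0 0 0 0 0 -1; 0 0 0 0 0 0 -1; 0 0 0 0 0 0 -1; 0 0 0 0 0 0 -1; 0 0 0 0 0 0 -1'; python3 - <<'E'
from h import *
im,m=shot("wrist","w12.png"); f=im.astype(int);
print([f[y,283].tolist() for y in range(168,190)],[f[y,283].tolist() for y in range(336,360,2)])
go(555,100,130,4.9)
E
```

```text
t: 32.1
eef_pos: [0.5215, -0.2443, 0.0028]
tool_rot: [1.269, 1.167, -1.267]
ft_force: [0.6, -0.3, -0.2]
finger_gap: 0.0591
t: 32.9
eef_pos: [0.5189, -0.2427, 0.1318]
tool_rot: [1.269, 1.173, -1.27]
ft_force: [2.0, -1.3, -4.1]
finger_gap: 0.0465
t: 33.7
eef_pos: [0.5201, -0.2434, 0.1307]
tool_rot: [1.269, 1.171, -1.269]
ft_force: [-0.0, 0.0, -4.5]
finger_gap: 0.0461
[[86, 90, 92], [86, 91, 93], [86, 91, 93], [82, 86, 88], [67, 69, 69], [58, 57, 57], [58, 55, 55], [63, 61, 60], [71, 68, 67], [74, 71, 70], [77, 73, 72], [78, 75, 73], [78, 75, 73], [78, 75, 73], [79, 75, 74], [78, 75, 74], [78, 74, 73], [77, 74, 73], [76, 74, 73], [77, 74, 73], [77, 74, 72], [77, 74, 72]] [[134, 127, 125], [134, 127, 125], [133, 127, 125], [133, 127, 124], [133, 127, 124], [134, 131, 130], [158, 167, 170], [163, 171, 175], [163, 171, 175], [164, 172, 176], [164, 172, 176], [164, 172, 175]]
turn [-9.53 -0.01  0.02] shift [   0.9    7.  -345.2]
turn [1.7047e+02 2.0000e-02 2.0000e-02] shift [   0.9    7.  -345.2]
```

```bash
python3 - <<'E'
from h import *
m=dict(cams.camera_model("wrist")); m["cam_to_world"]=np.array(m["mount"])[[1,2,0,3]]
print((onplane(m,[(283,175.3),(283,347)],-.0062)*1000).round(1))
E
python3 -m crank '-1 0 0 0 1 -42 -1; -2 0 0 0 2 -85 -1; -3 0 0 0 3 -128 -1; -4.5 0 0 0 4 -171 -1; -6 0 0 0 5 -214 -1; -7.5 0 0 0 6 -257 -1; -9 0 0 0 7 -300 -1; -9.5 0 0 0 7 -345 -1' && python3 -m crank '0 0 0 0 0 0 -1; 0 0 0 0 0 0 -1; 0 0 0 0 0 0 -1; 0 0 0 0 0 0 -1; 0 0 0 0 0 0 -1; 0 0 0 0 0 0 -1; 0 0 0 0 0 0 -1; 0 0 0 0 0 0 -1'; python3 - <<'E'
from h import *
go(555.2,166.0,92,5.0)
E
```

```text
[[  0.5 -50.5]
 [  0.7  49.5]]
t: 34.55
eef_pos: [0.5553, 0.1015, 0.1313]
tool_rot: [1.146, 1.248, -1.145]
ft_force: [0.1, -0.1, -4.2]
finger_gap: 0.0462
t: 35.35
eef_pos: [0.555, 0.0995, 0.1311]
tool_rot: [1.147, 1.248, -1.147]
ft_force: [-0.5, 0.3, -3.2]
finger_gap: 0.0461
turn [-0.16 -0.01  0.  ] shift [ 39.1   5.8 -66.3]
turn [1.7984e+02 0.0000e+00 1.0000e-02] shift [ 39.1   5.8 -66.3]
```

```bash
python3 -m crank '0 0 0 0 3 -35 -1; -0.2 0 0 8 5.8 -65.5 -1; -0.2 0 0 25 5.8 -65.5 -1; -0.2 0 0 39 5.8 -65.5 -1; -0.2 0 0 39 5.8 -65.5 -1; -0.2 0 0 39 5.8 -65.5 -1; -0.2 0 0 39 5.8 -65.5 -1; -0.2 0 0 39 5.8 -65.5 -1';python3 - <<'E'
from h import *
go(555.1,165.4,80,5.0)
E
```

```text
t: 36.15
eef_pos: [0.5559, 0.1652, 0.0928]
tool_rot: [1.145, 1.249, -1.143]
ft_force: [0.3, 0.1, -3.9]
finger_gap: 0.0466
turn [ 0.03 -0.01 -0.08] shift [12.8 -0.8 -0.2]
turn [-1.7997e+02  1.2000e-01 -2.0000e-02] shift [12.8 -0.8 -0.2]
```

```bash
python3 -m crank '0 0 0 3 -0.7 0 -1; 0 0 0 6 -0.7 0 -1; 0 0 0 9 -0.7 0 -1; 0 0 0 11 -0.7 0 -1; 0 0 0 12 -0.7 0 -1; 0 0 0 12 -0.7 0 -1; 0 0 0 12.5 -0.7 0 -1; 0 0 0 12.5 -0.7 0 -1'; python3 -m crank '0 0 0 0.5 0 0 -1; 0 0 0 0.5 0 0 -1; 0 0 0 1 0 0 -1; 0 0 0 1 0 0 -1; 0 0 0 1 0 0 -1; 0 0 0 1 0 0 -1; 0 0 0 1 0 0 -1; 0 0 0 1 0 0 -1'
```

```text
t: 36.95
eef_pos: [0.5546, 0.1656, 0.0795]
tool_rot: [1.144, 1.25, -1.144]
ft_force: [-0.6, 0.0, -3.0]
finger_gap: 0.0464
t: 37.75
eef_pos: [0.5547, 0.1656, 0.0794]
tool_rot: [1.144, 1.249, -1.143]
ft_force: [-2.3, -0.8, 6.0]
finger_gap: 0.0464
```

Contact; release, and check from the viewing pose.

```bash
python3 -m crank '0 0 0 -0.5 0 0 -1; 0 0 0 -0.5 0 0 -0.2; 0 0 0 -0.5 0 0 0.2; 0 0 0 -0.5 0 0 1; 0 0 0 -0.5 0 0 1; 0 0 0 -5 0 0 1; 0 0 0 -25 0 0 1; 0 0 0 -50 0 0 1' && python3 -m crank '0 0 0 -30 0 20 1; 0 0 0 -52 0 50 1; 0 0 0 -52 0 90 1; 0 0 0 -52 0 90 1; 0 0 0 -52 0 90 1; 0 0 0 -52 0 90 1; 0 0 0 -52 0 90 1; 0 0 0 -52 0 90 1'; python3 - <<'E'
from h import *
im,m=shot("wrist","w13.png"); f=im.astype(int); g=f.sum(2); print(toolT()[:3,3])
for y in (50,60,130,145): print(y,g[y,236:260].tolist(),g[y,306:330].tolist())
for x in (265,285,305): print(x,g[4:30,x].tolist(),g[148:176,x].tolist())
im,m=shot("scene","s13.png")
cv2.imwrite("pics/s13c.png",cv2.resize(im[160:340,90:290],None,fx=3.3,fy=3.3,interpolation=cv2.INTER_CUBIC))
E
```

```text
t: 38.55
eef_pos: [0.5536, 0.1653, 0.1283]
tool_rot: [1.142, 1.251, -1.146]
ft_force: [0.5, -0.3, -0.6]
finger_gap: 0.0852
t: 39.35
eef_pos: [0.5622, 0.0768, 0.1802]
tool_rot: [1.143, 1.251, -1.143]
ft_force: [0.5, 0.2, -0.5]
finger_gap: 0.0855
[0.56224367 0.07668254 0.18026116]
50 [326, 327, 328, 327, 327, 325, 326, 325, 323, 326, 317, 296, 319, 378, 410, 418, 420, 418, 415, 417, 418, 418, 418, 421] [408, 412, 417, 418, 420, 421, 418, 414, 410, 401, 362, 309, 305, 311, 313, 316, 325, 328, 329, 330, 331, 334, 332, 332]
60 [330, 328, 329, 329, 328, 329, 329, 330, 329, 332, 328, 317, 334, 375, 405, 414, 417, 416, 416, 415, 415, 418, 420, 418] [406, 411, 415, 418, 421, 421, 416, 412, 410, 396, 339, 281, 289, 302, 301, 302, 303, 300, 301, 302, 304, 302, 303, 310]
130 [341, 342, 342, 343, 346, 345, 344, 343, 340, 343, 342, 343, 343, 336, 355, 396, 424, 427, 427, 424, 422, 424, 427, 429] [236, 238, 238, 238, 235, 235, 231, 219, 199, 176, 174, 171, 171, 170, 171, 171, 171, 171, 172, 176, 188, 196, 196, 195]
145 [345, 345, 344, 345, 342, 339, 339, 339, 340, 339, 339, 339, 339, 328, 321, 362,
[... 289 characters left out ...]
3, 413] [424, 425, 422, 424, 424, 425, 424, 424, 422, 424, 424, 417, 385, 298, 223, 201, 202, 204, 202, 204, 202, 206, 204, 202, 201, 204, 202, 201]
285 [295, 296, 301, 313, 319, 320, 322, 321, 323, 324, 324, 322, 322, 319, 308, 317, 364, 399, 406, 404, 405, 406, 406, 405, 402, 405] [232, 233, 234, 232, 232, 230, 234, 232, 233, 230, 230, 230, 222, 204, 186, 183, 195, 198, 197, 197, 196, 197, 199, 198, 198, 199, 199, 201]
305 [298, 298, 298, 298, 300, 298, 298, 298, 298, 299, 300, 301, 301, 297, 291, 299, 351, 394, 404, 406, 406, 406, 406, 406, 405, 404] [235, 233, 232, 232, 231, 231, 231, 233, 232, 233, 233, 233, 225, 205, 183, 180, 190, 194, 194, 195, 195, 194, 196, 195, 195, 195, 197, 194]
```

View pics/s13c.png

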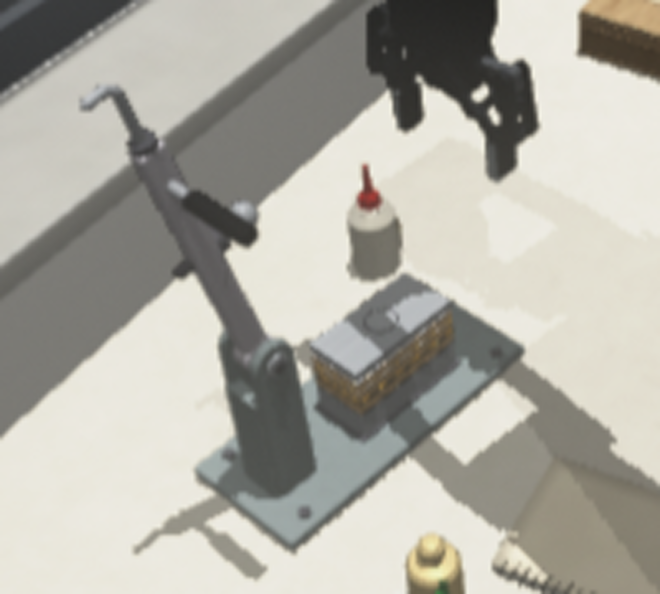

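The scene view shows the neat pile with the plate on top, the beam thrown back, black grip ends at about (190,195)–(255,235) in the crop. Now compute the plate pose and the handle path.

```bash
cat >> h.py <<'E'
PO=np.array([555.3,165.8,0]); A=np.radians(95.)
PM=np.c_[[np.sin(A),-np.cos(A),0],[np.cos(A),np.sin(A),0],[0,0,1]]
def pw(p): return PO+PM@np.array(p,float)
def arm_pt(th,r,dn=0,x=0): # point on beam: r along, dn below midline, mm press->world
    return pw([x,110-r*np.cos(th)-dn*np.sin(th),143+r*np.sin(th)-dn*np.cos(th)])
E
python3 - <<'E'
from h import *
m=dict(cams.camera_model("wrist")); m["cam_to_world"]=toolT()@m["mount"]
a,b,c,d,e,f=onplane(m,[(248.9,60),(315.9,60),(250.8,130),(314,130),(285,19.8),(285,160.8)],.086)*1000
for v in((a+b)/2,(c+d)/2,(e+f)/2): print(v.round(1))
print(np.hypot(*(a-b)),np.hypot(*(c-d)),np.hypot(*(e-f)))
s=cams.camera_model("scene")
for th in(1.70,1.75,1.78): print(th,[((proj(s,[arm_pt(th,180,0,x)/1000])[0]-[90,160])*3.3).round(0).tolist() for x in(-79,-52,-25)], arm_pt(th,180,0,-60).round(1))
p=arm_pt(1.75,180,0,-60); go(p[0],p[1],400,95)
E
```

```text
[552.4 189.3]
[556.9 140.3]
[556.5 165.9]
48.234256454684235 48.607507850573946 98.45643470566739
1.7 [[273.0, 220.0], [242.0, 201.0], [213.0, 182.0]] [483.9 293.3 321.5]
1.75 [[262.0, 230.0], [231.0, 210.0], [201.0, 191.0]] [483.1 302.1 320.1]
1.78 [[255.0, 236.0], [224.0, 216.0], [194.0, 197.0]] [482.7 307.4 319.1]
turn [-8.987e+01 -3.000e-02  2.000e-02] shift [-219.7  -58.8 -231.8]
turn [9.013e+01 2.000e-02 3.000e-02] shift [-219.7  -58.8 -231.8]
```

Plate sits at (554.5,165.9), 95.2°: flush. Rise beside the beam, turning the jaws along the press's y.

```bash
python3 -m crank '-8 0 0 -25 -10 0 1; -16 0 0 -55 -20 0 1; -24 0 0 -85 -30 0 1; -32 0 0 -115 -40 0 1; -40 0 0 -145 -50 0 1; -48 0 0 -175 -60 0 1; -56 0 0 -200 -70 0 1; -64 0 0 -220 -79 0 1' && python3 -m crank '-8 0 0 0 0 0 1; -16 0 0 0 0 0 1; -24 0 0 0 0 0 1; -26 0 0 0 0 0 1; -26 0 0 0 0 0 1; -26 0 0 0 0 0 1; -26 0 0 0 0 0 1; -26 0 0 0 0 0 1'; python3 - <<'E'
from h import *
s=status.sense(); print(s["qpos"].round(3))
go(482.8,305.5,400,95)
E
```

```text
t: 40.25
eef_pos: [0.4835, 0.0692, 0.4023]
tool_rot: [0.282, 1.551, -0.281]
ft_force: [0.2, -0.0, -0.1]
finger_gap: 0.0855
t: 41.05
eef_pos: [0.4838, 0.0689, 0.4005]
tool_rot: [-0.069, 1.57, 0.069]
ft_force: [0.1, 0.5, 0.2]
finger_gap: 0.0854
[-0.     0.078  1.47   0.     1.593 -1.659]
turn [ 0.04 -0.   -0.  ] shift [  0.5 235.8  19.8]
turn [-1.7996e+02  1.0000e-02 -0.0000e+00] shift [  0.5 235.8  19.8]
```

```bash
python3 -m crank '0 0 0 0 40 20 1; 0 0 0 0 85 20 1; 0 0 0 0 130 20 1; 0 0 0 0 175 20 1; 0 0 0 0 215 20 1; 0 0 0 0 236 20 1; 0 0 0 0 236 20 1; 0 0 0 0 236 20 1' 25 && python3 -m crank '0 0 0 0 0 0 1; 0 0 0 0 0 0 1; 0 0 0 20 0 0 1; 0 0 0 40 0 0 1; 0 0 0 60 0 0 1; 0 0 0 75 0 0 1; 0 0 0 75 0 0 1; 0 0 0 75 0 0 1'; python3 - <<'E'
from h import *
im,m=shot("wrist","w14.png")
cv2.imwrite("pics/w14v.png",im)
go(482.8,305.5,300,95)
E
```

```text
t: 41.85
eef_pos: [0.4828, 0.3057, 0.4003]
tool_rot: [-0.071, 1.57, 0.07]
ft_force: [-0.1, -0.5, -0.3]
finger_gap: 0.0851
t: 42.65
eef_pos: [0.4832, 0.3051, 0.326]
tool_rot: [-0.069, 1.57, 0.069]
ft_force: [-0.6, 0.7, -0.3]
finger_gap: 0.0852
turn [ 0.02  0.07 -0.03] shift [26.6  0.1 -0.7]
turn [-1.7998e+02  5.0000e-02  1.2000e-01] shift [26.6  0.1 -0.7]
```

View pics/w14v.png

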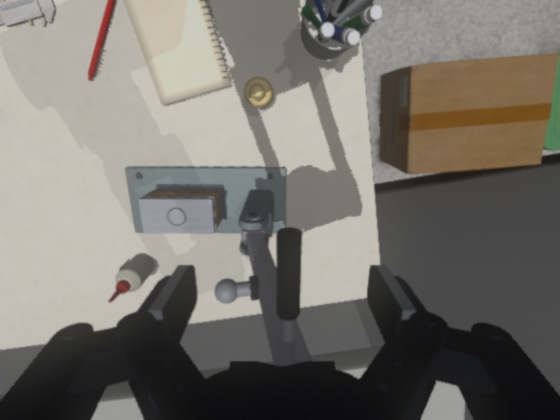

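The black grip (cols 276–302, rows 228–320) lies between the open fingers, about 3 mm to the right of centre. Lower and close.

```bash
python3 -m crank '0 0 0 15 3 0 1; 0 0 0 26 3 0 1; 0 0 0 26 3 0 1; 0 0 0 26 3 0 0; 0 0 0 26 3 0 -0.5; 0 0 0 26 3 0 -1; 0 0 0 26 3 0 -1; 0 0 0 26 3 0 -1' 25 && python3 -m crank '0 0 0 0 0 0 -1; 0 0 0 0 0 0 -1; 0 0 0 0 0 0 -1; 0 0 0 0 0 0 -1; 0 0 0 0 0 0 -1; 0 0 0 0 0 0 -1; 0 0 0 0 0 0 -1; 0 0 0 0 0 0 -1'; python3 - <<'E'
from h import *
T=toolT(); p=T[:3,3]*1000; print(p, status.sense()["ft_force"])
# theta from TCP (hold point 18.7 above TCP)
q=PM.T@(p+[0,0,18.7]-PO); print("press coords",q.round(1), "r",np.hypot(q[1]-110,q[2]-143),"th",np.arctan2(q[2]-143,110-q[1]))
E
```

```text
t: 43.5
eef_pos: [0.4827, 0.3088, 0.2998]
tool_rot: [-0.069, 1.569, 0.07]
ft_force: [-0.7, 0.4, 3.8]
finger_gap: 0.013
t: 44.3
eef_pos: [0.4827, 0.3088, 0.2999]
tool_rot: [-0.069, 1.569, 0.07]
ft_force: [-0.2, 0.2, 4.3]
finger_gap: 0.0131
[482.73673829 308.80888018 299.85280658] [-0.15832664  0.23996194  4.28336109]
press coords [-59.8 148.8 318.6] r 179.7870236956646 th 1.7882558554100518
```

```bash
python3 - <<'E'
import numpy as np
def tab(a,b,n=8):
    t=np.linspace(a,b,n+1); print(round(a,3),round(b,3),'; '.join(f"{180*(np.sin(a)-np.sin(x)):.1f} {180*(np.cos(a)-np.cos(x)):.1f}" for x in t[1:]))
tab(1.785,1.3);tab(1.3,.8);tab(.8,.4);tab(.4,.06);tab(.06,-.08);tab(-.08,-.14)
E
```

```text
1.785 1.3 -2.0 -10.7; -3.3 -21.6; -4.0 -32.4; -4.0 -43.4; -3.4 -54.2; -2.1 -65.1; -0.2 -75.8; 2.4 -86.4
1.3 0.8 3.3 -10.7; 7.4 -21.2; 12.0 -31.5; 17.3 -41.4; 23.2 -51.0; 29.7 -60.2; 36.7 -68.9; 44.3 -77.3
0.8 0.4 6.4 -6.3; 13.2 -12.3; 20.2 -17.9; 27.5 -23.2; 35.0 -28.0; 42.8 -32.6; 50.8 -36.7; 59.0 -40.4
0.4 0.06 7.1 -2.8; 14.3 -5.4; 21.7 -7.6; 29.1 -9.5; 36.5 -11.1; 44.1 -12.3; 51.7 -13.3; 59.3 -13.9
0.06 -0.08 3.1 -0.2; 6.3 -0.3; 9.4 -0.3; 12.6 -0.3; 15.7 -0.3; 18.9 -0.1; 22.0 0.0; 25.2 0.3
-0.08 -0.14 1.3 0.1; 2.7 0.2; 4.0 0.4; 5.4 0.5; 6.7 0.7; 8.1 0.8; 9.4 1.0; 10.7 1.2
```

```bash
python3 -m crank '0 0 0 -2 -10.7 0 -1; 0 0 0 -3.3 -21.6 0 -1; 0 0 0 -4 -32.4 0 -1; 0 0 0 -4 -43.4 0 -1; 0 0 0 -3.4 -54.2 0 -1; 0 0 0 -2.1 -65.1 0 -1; 0 0 0 -0.2 -75.8 0 -1; 0 0 0 2.4 -86.4 0 -1' && python3 -m crank '0 0 0 3.3 -10.7 0 -1; 0 0 0 7.4 -21.2 0 -1; 0 0 0 12 -31.5 0 -1; 0 0 0 17.3 -41.4 0 -1; 0 0 0 23.2 -51 0 -1; 0 0 0 29.7 -60.2 0 -1; 0 0 0 36.7 -68.9 0 -1; 0 0 0 44.3 -77.3 0 -1' ; python3 - <<'E'
from h import *
p=toolT()[:3,3]*1000; q=PM.T@(p+[0,0,18.7]-PO); print("press",q.round(1), "r",np.hypot(q[1]-110,q[2]-143),"th",np.arctan2(q[2]-143,110-q[1]))
E
```

```text
t: 45.1
eef_pos: [0.4901, 0.2214, 0.2968]
tool_rot: [-0.069, 1.57, 0.069]
ft_force: [-0.1, 1.8, 0.3]
finger_gap: 0.0128
t: 45.9
eef_pos: [0.4968, 0.1449, 0.252]
tool_rot: [-0.069, 1.571, 0.07]
ft_force: [-2.1, 2.3, 0.3]
finger_gap: 0.0131
press [-60.1 -15.7 270.7] r 179.21178536431938 th 0.7932545831739116
```

Beam follows well (gap 13 mm, small forces). Continue, slowing.

```bash
python3 -m crank '0 0 0 6.4 -6.3 0 -1; 0 0 0 13.2 -12.3 0 -1; 0 0 0 20.2 -17.9 0 -1; 0 0 0 27.5 -23.2 0 -1; 0 0 0 35 -28 0 -1; 0 0 0 42.8 -32.6 0 -1; 0 0 0 50.8 -36.7 0 -1; 0 0 0 59 -40.4 0 -1' && python3 -m crank '0 0 0 7.1 -2.8 0 -1; 0 0 0 14.3 -5.4 0 -1; 0 0 0 21.7 -7.6 0 -1; 0 0 0 29.1 -9.5 0 -1; 0 0 0 36.5 -11.1 0 -1; 0 0 0 44.1 -12.3 0 -1; 0 0 0 51.7 -13.3 0 -1; 0 0 0 59.3 -13.9 0 -1' && python3 -m crank '0 0 0 3.1 -0.2 0 -1; 0 0 0 6.3 -0.3 0 -1; 0 0 0 9.4 -0.3 0 -1; 0 0 0 12.6 -0.3 0 -1; 0 0 0 15.7 -0.3 0 -1; 0 0 0 18.9 -0.1 0 -1; 0 0 0 22 0 0 -1; 0 0 0 25.2 0.3 0 -1'; python3 - <<'E'
from h import *
p=toolT()[:3,3]*1000; q=PM.T@(p+[0,0,18.7]-PO); print("press",q.round(1), "r",np.hypot(q[1]-110,q[2]-143),"th",np.arctan2(q[2]-143,110-q[1]))
E
```

```text
t: 46.7
eef_pos: [0.5004, 0.1051, 0.193]
tool_rot: [-0.069, 1.57, 0.07]
ft_force: [-3.4, -0.0, -1.0]
finger_gap: 0.0128
t: 47.5
eef_pos: [0.5015, 0.0923, 0.1338]
tool_rot: [-0.068, 1.57, 0.07]
ft_force: [-5.4, 4.3, -0.4]
finger_gap: 0.013
t: 48.3
eef_pos: [0.5014, 0.0933, 0.1088]
tool_rot: [-0.067, 1.57, 0.071]
ft_force: [-6.1, 7.6, 8.4]
finger_gap: 0.0129
press [-60.  -67.5 127.5] r 178.15745150979808 th -0.086830729204164
```

```bash
python3 -m crank '0 0 0 0.5 -0.5 0 -1; 0 0 0 1 -1 0 -1; 0 0 0 1.5 -1 0 -1; 0 0 0 2 -1 0 -1; 0 0 0 2 -1 0 -1; 0 0 0 2 -1 0 -1; 0 0 0 2 -1 0 -1; 0 0 0 2 -1 0 -1'
```

```text
t: 49.1
eef_pos: [0.5015, 0.0933, 0.1083]
tool_rot: [-0.066, 1.57, 0.072]
ft_force: [-9.5, 12.8, 14.3]
finger_gap: 0.013
```

The foot is on the plate (the tool stops, force up). Ease off and open.

```bash
python3 -m crank '0 0 0 -1.5 2 0 -1; 0 0 0 -2.5 2.5 0 -1; 0 0 0 -2.5 2.5 0 -1; 0 0 0 -2.5 2.5 0 -1; 0 0 0 -2.5 2.5 0 -1; 0 0 0 -2.5 2.5 0 -1; 0 0 0 -2.5 2.5 0 -1; 0 0 0 -2.5 2.5 0 -1' && python3 -m crank '0 0 0 0 0 0 -0.9; 0 0 0 0 0 0 -0.7; 0 0 0 0 0 0 -0.4; 0 0 0 0 0 0 0; 0 0 0 0 0 0 0.5; 0 0 0 0 0 0 0.5; 0 0 0 0 0 0 0.5; 0 0 0 0 0 0 0.5' && python3 -m crank '0 0 0 -5 0 0 0.5; 0 0 0 -20 0 0 0.5; 0 0 0 -40 0 0 0.5; 0 0 0 -80 0 0 0.5; 0 0 0 -120 0 0 0.5; 0 0 0 -120 0 0 0.5; 0 0 0 -120 0 0 0.5; 0 0 0 -120 0 0 0.5'; python3 - <<'E'
from h import *
im,m=shot("top","top15.png"); sc,ms=shot("scene","s15.png"); h=cv2.cvtColor(im,cv2.COLOR_BGR2HSV)
mk=(h[...,1]>100)&(h[...,0]>60)&(h[...,0]<95); mk[:150]=0; mk[290:]=0; mk[:,:300]=0; mk[:,440:]=0
try: print("weight",rect(m,mk,.026,(380,246)), mk.sum())
except Exception as e: print(e)
for th in(-.05,-.11,-.15): print(th,proj(ms,[arm_pt(th,238)/1000,arm_pt(th,180,0,-52)/1000]).round(1).tolist(),arm_pt(th,238).round(1),arm_pt(th,110,45).round(1))
print(status.sense()["qpos"].round(2)); go(480,-250,250,5)
cv2.imwrite("pics/s15c.png",cv2.resize(sc[160:340,90:290],None,fx=3.3,fy=3.3,interpolation=cv2.INTER_CUBIC))
E
```

```text
t: 49.9
eef_pos: [0.5014, 0.0933, 0.1096]
tool_rot: [-0.069, 1.57, 0.07]
ft_force: [-4.9, 0.8, -1.1]
finger_gap: 0.0128
t: 50.7
eef_pos: [0.502, 0.0933, 0.1099]
tool_rot: [-0.069, 1.569, 0.07]
ft_force: [-0.1, 0.0, -0.8]
finger_gap: 0.0642
t: 51.5
eef_pos: [0.5007, 0.0933, 0.2289]
tool_rot: [-0.069, 1.572, 0.07]
ft_force: [-0.3, -0.7, -0.3]
finger_gap: 0.0642
weight (array([ 415.7, -365.9]), array([70.3, 75.3]), 88.7) 379
-0.05 [[239.8, 216.8], [239.4, 236.5]] [566.4  38.6 131.1] [555.1 168.2  92.6]
-0.11 [[239.8, 221.1], [239.4, 239.9]] [566.3  39.7 116.9] [554.8 171.4  86.2]
-0.15 [[239.6, 224.1], [239.3, 242.2]] [566.2  40.9 107.4] [554.6 173.7  82.1]
[ 0.05  0.23  1.7   0.    1.21 -1.61]
turn [90.07 -0.15  0.13] shift [ -21.5 -340.1  -50.8]
turn [-89.93  -0.13  -0.15] shift [ -21.5 -340.1  -50.8]
```

The weight has moved about 28 mm (now about (416,-366)). Go over it and look; I'll pair that image with the scene crop in one picture.

```bash
python3 -m crank '8 0 0 0 -45 -8 1; 16 0 0 0 -90 -16 1; 24 0 0 0 -130 -24 1; 32 0 0 0 -170 -32 1; 40 0 0 0 -210 -40 1; 48 0 0 0 -250 -48 1; 56 0 0 0 -290 -56 1; 64 0 0 0 -330 -64 1' 60; python3 - <<'E'
from h import *
go(416,-340,200,0)
E
```

```text
t: 52.4
eef_pos: [0.466, -0.2422, 0.2285]
tool_rot: [0.806, 1.419, -0.806]
ft_force: [1.5, -0.7, -0.1]
finger_gap: 0.0853
turn [30.72 -0.12  0.09] shift [ 28.4 -92.9  58.6]
turn [-1.4928e+02 -1.2000e-01 -1.6000e-01] shift [ 28.4 -92.9  58.6]
```

```bash
python3 -m crank '8 0 0 7 -23 14 1; 16 0 0 14 -46 29 1; 24 0 0 21 -70 44 1; 30.7 0 0 28 -93 58.5 1; 30.7 0 0 28 -93 58.5 1; 30.7 0 0 28 -93 58.5 1; 30.7 0 0 28 -93 58.5 1; 30.7 0 0 28 -93 58.5 1'; python3 - <<'E'
from h import *
im,m=shot("wrist","w16.png"); np.save("T16.npy",toolT()); print(proj(m,[(.416,-.366,.026)]))
h=cv2.cvtColor(im,cv2.COLOR_BGR2HSV); mk=(h[...,1]>100)&(h[...,0]>60)&(h[...,0]<95)
p=proj(m,[(.416,-.366,.026)])[0].astype(int); x,y=p
c=cv2.resize(im[y-75:y+75,x-75:x+75],(400,400),interpolation=cv2.INTER_CUBIC)
s=cv2.resize(cv2.imread("pics/s15.png")[170:290,150:270],(400,400),interpolation=cv2.INTER_CUBIC)
cv2.imwrite("pics/v15.png",np.hstack([c,s])); print(x-75,y-75,mk.sum())
E
```

```text
t: 53.2
eef_pos: [0.418, -0.3382, 0.2017]
tool_rot: [1.203, 1.214, -1.203]
ft_force: [-0.2, -0.2, -0.1]
finger_gap: 0.0851
[[279.67394552 209.05244085]]
204 134 1003
```

View pics/v15.png

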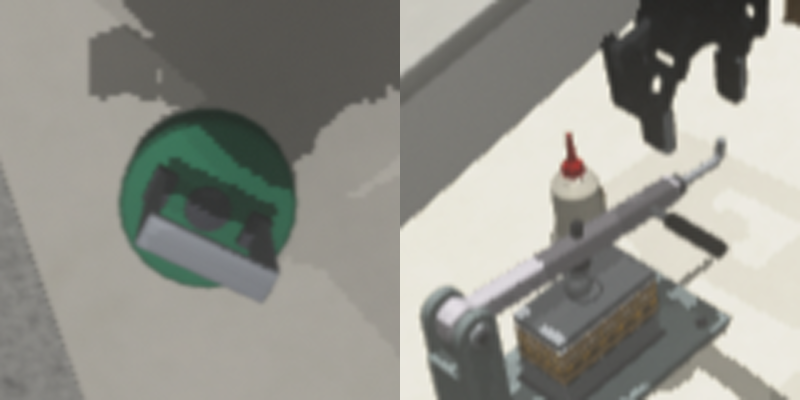

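The bail's top bar runs from about (141,230) to (271,287) in the left crop. On the right the beam rests with its ball foot on the plate, and the handle agrees with θ≈-0.11.

```bash
python3 - <<'E'
from h import *
m=dict(cams.camera_model("wrist")); m["cam_to_world"]=np.load("T16.npy")@m["mount"]
f=lambda L,z:onplane(m,[(204+a/2.667,134+b/2.667) for a,b in L],z)*1000
q=f([(148,214),(278,271),(265,303),(136,245)],.082); print(q.round(1).tolist()); c=q.mean(0)
d=(q[1]+q[2]-q[0]-q[3]); a=np.degrees(np.arctan2(d[1],d[0])); print(c,a,np.linalg.norm(d)/2)
print("disc centre", (f([(121,198),(297,198)],.026)).round(1).tolist(), f([(209,112),(209,288)],.026).round(1).tolist())
go(c[0],c[1],110,a)
s=cams.camera_model("scene"); print(proj(s,[arm_pt(-.11,257,-22)/1000,arm_pt(-.11,238,-4)/1000]))
print(status.sense()["qpos"].round(2))
E
```

```text
[[397.5, -352.4], [443.7, -373.7], [439.5, -386.4], [393.1, -364.1]]
[ 418.43166731 -369.17711339] -25.181927974103143 51.149866766209946
disc centre [[382.1, -365.5], [456.1, -364.9]] [[418.7, -328.4], [419.5, -406.7]]
turn [ 2.566e+01 -1.000e-02 -0.000e+00] shift [91.9  0.1 30.9]
turn [-1.5434e+02  0.0000e+00 -2.0000e-02] shift [91.9  0.1 30.9]
[[244.96721708 211.23644049]
 [239.83365796 219.90631215]]
[-0.81  0.3   1.68  0.    1.16 -0.82]
```

```bash
python3 -m crank '8 0 0 0 0.2 15 1; 16 0 0 10 0.2 30 1; 24 0 0 30 0.2 30 1; 25.7 0 0 70 0.2 30 1; 25.7 0 0 92 0.2 30 1; 25.7 0 0 92 0.2 30 1; 25.7 0 0 92 0.2 30 1; 25.7 0 0 92 0.2 30 1' 80; python3 - <<'E'
from h import *
go(418.7,-368.4,34,-25.2)
E
```

```text
t: 54.05
eef_pos: [0.4192, -0.3699, 0.1114]
tool_rot: [1.526, 0.964, -1.525]
ft_force: [1.0, -0.9, 1.0]
finger_gap: 0.0854
turn [-0.09  0.06 -0.15] shift [77.4 -1.2 -1.2]
turn [ 1.7991e+02 -2.4000e-01 -9.0000e-02] shift [77.4 -1.2 -1.2]
```

```bash
python3 -m crank '0 0 0 25 -1 -1 1; 0 0 0 50 -1 -1 1; 0 0 0 68 -1 -1 1; 0 0 0 76 -1 -1 1; 0 0 0 76 -1 -1 1; 0 0 0 76 -1 -1 0.3; 0 0 0 76 -1 -1 -1; 0 0 0 76 -1 -1 -1' 80 && python3 -m crank '0 0 0 0 0 0 -1; 0 0 0 0 0 0 -1; 0 0 0 0 0 0 -1; 0 0 0 0 0 0 -1; 0 0 0 -4 0 0 -1; 0 0 0 -8 0 0 -1; 0 0 0 -12 0 0 -1; 0 0 0 -12 0 0 -1'; python3 - <<'E'
from h import *
s=status.sense(); print(s["moment"],s["eef_pos"])
E
```

```text
t: 54.85
eef_pos: [0.4181, -0.3685, 0.0353]
tool_rot: [1.527, 0.965, -1.526]
ft_force: [-2.4, 1.3, 6.5]
finger_gap: 0.0507
t: 55.65
eef_pos: [0.4177, -0.3679, 0.0462]
tool_rot: [1.527, 0.966, -1.527]
ft_force: [0.5, 0.1, -7.0]
finger_gap: 0.0507
[-0.01370973 -0.08494784 -0.02809373] [ 0.4176753  -0.36786822  0.04619851]
```

```bash
python3 - <<'E'
from h import *
go(573.6,-43.4,116,5)
E
```

```text
turn [-3.034e+01  1.000e-02 -2.000e-02] shift [ -69.8    2.1 -360. ]
turn [ 1.4966e+02 -3.0000e-02 -1.0000e-02] shift [ -69.8    2.1 -360. ]
```

```bash
python3 -m crank '0 0 0 -20 0 0 -1; 0 0 0 -45 0 0 -1; 0 0 0 -70 0 -10 -1; 0 0 0 -70 0 -30 -1; -3 0 0 -70 1 -55 -1; -6 0 0 -70 1 -85 -1; -10 0 0 -70 1 -115 -1; -14 0 0 -70 1 -145 -1' ; python3 - <<'E'
from h import *
go(573.6,-43.4,116,5)
E
```

```text
t: 56.45
eef_pos: [0.4805, -0.2359, 0.1155]
tool_rot: [1.352, 1.111, -1.352]
ft_force: [1.3, -0.2, -6.8]
finger_gap: 0.0505
turn [-16.19  -0.03   0.04] shift [  -0.4   54.  -206.9]
turn [1.6381e+02 5.0000e-02 4.0000e-02] shift [  -0.4   54.  -206.9]
```

```bash
python3 -m crank '-2 0 0 0 7 -28 -1; -4 0 0 0 15 -58 -1; -6 0 0 0 23 -88 -1; -8 0 0 0 31 -118 -1; -10 0 0 0 39 -148 -1; -12 0 0 0 46 -175 -1; -14 0 0 0 51 -195 -1; -16.2 0 0 0 54 -207 -1'; python3 -m crank '0 0 0 0 0 0 -1; 0 0 0 0 0 0 -1; 0 0 0 0 0 0 -1; 0 0 0 0 0 0 -1; 0 0 0 0 0 0 -1; 0 0 0 0 0 0 -1; 0 0 0 0 0 0 -1; 0 0 0 0 0 0 -1'; python3 - <<'E'
from h import *
T=toolT(); print(T[:3,3]); im,m=shot("wrist","w17.png"); im2,m2=shot("scene","s17.png")
seat=arm_pt(-.11,238,-4); print("seat",seat, "tip",arm_pt(-.11,258,-22))
print("seat px",proj(m,[seat/1000,arm_pt(-.11,258,-22)/1000,arm_pt(-.11,218,-4)/1000]).round(1).tolist())
go(seat[0],seat[1],104,5)
cv2.imwrite("pics/v17.png",np.hstack([cv2.resize(im[0:300,170:395],(400,533)),cv2.resize(im2[150:310,180:300],(400,533),interpolation=cv2.INTER_CUBIC)]))
E
```

```text
t: 57.25
eef_pos: [0.5743, -0.0431, 0.1154]
tool_rot: [1.144, 1.25, -1.144]
ft_force: [0.5, -0.9, -7.3]
finger_gap: 0.0511
t: 58.05
eef_pos: [0.5741, -0.0449, 0.1158]
tool_rot: [1.147, 1.248, -1.146]
ft_force: [-0.1, 0.2, -5.6]
finger_gap: 0.0512
[ 0.57410799 -0.04488093  0.11584969]
seat [566.36883725  39.28261135 120.84858879] tip [568.27363745  17.51064535 136.54423254]
seat px [[281.0, 97.8], [281.1, 153.6], [280.9, 46.0]]
turn [-0.13 -0.   -0.  ] shift [ 11.8  -0.6 -84.4]
turn [ 1.7987e+02 -0.0000e+00  1.0000e-02] shift [ 11.8  -0.6 -84.4]
```

```bash
python3 - <<'E'
from h import *
im=cv2.imread("pics/w17.png").astype(int).sum(2)
for y in (50,70,90,110,130,150,160): print(y,im[y,262:302:2].tolist())
E
```

```text
50 [214, 214, 217, 216, 210, 211, 241, 263, 282, 290, 286, 269, 244, 220, 211, 214, 214, 212, 212, 215]
70 [324, 321, 337, 339, 324, 236, 245, 266, 282, 289, 287, 276, 256, 235, 300, 321, 331, 332, 330, 329]
90 [557, 557, 560, 559, 533, 303, 224, 240, 251, 260, 263, 277, 258, 242, 315, 337, 336, 336, 335, 336]
110 [515, 514, 515, 517, 504, 360, 347, 363, 409, 489, 449, 429, 378, 299, 286, 300, 298, 299, 299, 301]
130 [522, 519, 518, 515, 517, 392, 347, 413, 468, 505, 466, 345, 262, 236, 286, 300, 300, 300, 298, 298]
150 [515, 514, 511, 513, 514, 386, 317, 303, 225, 216, 220, 228, 238, 232, 286, 294, 294, 295, 295, 297]
160 [485, 372, 325, 299, 292, 261, 264, 256, 268, 271, 266, 259, 244, 218, 275, 295, 294, 295, 293, 292]
```

The rod's centre column (≈280.5) agrees with the prediction (281). Lower to the threading height and advance.

```bash
python3 -m crank '0 0 0 6 -0.6 0 -1; 0 0 0 11.5 -0.6 0 -1; 0 0 0 11.5 -0.6 -10 -1; 0 0 0 11.5 -0.6 -20 -1; 0 0 0 11.5 -0.6 -30 -1; 0 0 0 11.5 -0.6 -40 -1; 0 0 0 11.5 -0.6 -47 -1; 0 0 0 11.5 -0.6 -54 -1' && python3 -m crank '0 0 0 0 0 -6 -1; 0 0 0 0 0 -12 -1; 0 0 0 0 0 -18 -1; 0 0 0 0 0 -24 -1; 0 0 0 0 0 -29 -1; 0 0 0 0 0 -30.5 -1; 0 0 0 0 0 -30.5 -1; 0 0 0 0 0 -30.5 -1'; python3 - <<'E'
from h import *
seat=arm_pt(-.11,238,-4); go(seat[0],seat[1],seat[2]-43.8,5)
E
```

```text
t: 58.95
eef_pos: [0.569, 0.0099, 0.1045]
tool_rot: [1.146, 1.248, -1.146]
ft_force: [0.4, -0.2, -7.0]
finger_gap: 0.051
t: 59.75
eef_pos: [0.5664, 0.0392, 0.1043]
tool_rot: [1.146, 1.248, -1.146]
ft_force: [0.5, 0.1, -7.7]
finger_gap: 0.0513
turn [-0.13  0.   -0.  ] shift [27.3 -0.  -0.1]
turn [ 1.7987e+02 -1.0000e-02 -1.0000e-02] shift [27.3 -0.  -0.1]
```

```bash
python3 -m crank '0 0 0 4 0 0 -1; 0 0 0 8 0 0 -1; 0 0 0 12 0 0 -1; 0 0 0 16 0 0 -1; 0 0 0 19 0 0 -1; 0 0 0 22 0 0 -1; 0 0 0 22 0 0 -1; 0 0 0 22 0 0 -1' && python3 -m crank '0 0 0 1 0 0 -1; 0 0 0 2 0 0 -1; 0 0 0 3 0 0 -1; 0 0 0 4 0 0 -1; 0 0 0 4.5 0 0 -1; 0 0 0 4.5 0 0 -1; 0 0 0 4.5 0 0 -1; 0 0 0 4.5 0 0 -1'
```

```text
t: 60.55
eef_pos: [0.5664, 0.0394, 0.0823]
tool_rot: [1.146, 1.248, -1.146]
ft_force: [-0.1, 0.5, -6.4]
finger_gap: 0.0512
t: 61.35
eef_pos: [0.5664, 0.0394, 0.0778]
tool_rot: [1.146, 1.248, -1.146]
ft_force: [-0.8, -0.2, -7.1]
finger_gap: 0.0508
```

```bash
python3 -m crank '0 0 0 0.5 0 0 -1; 0 0 0 1 0 0 -1; 0 0 0 1.5 0 0 -1; 0 0 0 1.5 0 0 -1; 0 0 0 1.5 0 0 -1; 0 0 0 1.5 0 0 -1; 0 0 0 1.5 0 0 -1; 0 0 0 1.5 0 0 -1'; python3 -m crank '0 0 0 0.5 0 0 -1; 0 0 0 1 0 0 -1; 0 0 0 1.5 0 0 -1; 0 0 0 1.5 0 0 -1; 0 0 0 1.5 0 0 -1; 0 0 0 1.5 0 0 -1; 0 0 0 1.5 0 0 -1; 0 0 0 1.5 0 0 -1'
```

```text
t: 62.15
eef_pos: [0.5665, 0.0394, 0.0765]
tool_rot: [1.147, 1.248, -1.146]
ft_force: [-2.1, 0.9, 0.7]
finger_gap: 0.0508
t: 62.95
eef_pos: [0.5665, 0.0395, 0.0757]
tool_rot: [1.147, 1.248, -1.146]
ft_force: [-4.7, 0.9, 9.4]
finger_gap: 0.0513
```

Seated. Ease to about zero, open slowly, then rise.

```bash
python3 -m crank '0 0 0 -1 0 0 -1; 0 0 0 -1 0 0 -1; 0 0 0 -1 0 0 -0.1; 0 0 0 -1 0 0 0.2; 0 0 0 -1 0 0 0.5; 0 0 0 -1 0 0 0.8; 0 0 0 -1 0 0 0.8; 0 0 0 -1 0 0 0.8' && python3 -m crank '0 0 0 -5 0 0 0.8; 0 0 0 -15 0 0 0.8; 0 0 0 -30 0 0 0.8; 0 0 0 -50 0 0 0.8; 0 0 0 -90 0 0 0.8; 0 0 0 -130 0 0 0.8; 0 0 0 -150 0 0 0.8; 0 0 0 -150 0 0 0.8' && python3 -m crank '0 0 0 0 -10 30 0.8; 0 0 0 0 -20 60 0.8; 0 0 0 0 -30 100 0.8; 0 0 0 0 -40 145 0.8; 0 0 0 0 -45 190 0.8; 0 0 0 0 -50 220 0.8; 0 0 0 0 -50 220 0.8; 0 0 0 0 -50 220 0.8'; python3 - <<'E'
from h import *
im,m=shot("scene","s18.png"); t,mt=shot("top","t18.png")
for i in (im,t):
    h=cv2.cvtColor(i,cv2.COLOR_BGR2HSV); mk=(h[...,1]>100)&(h[...,0]>60)&(h[...,0]<90)&(h[...,2]>50); ys,xs=np.where(mk); print(len(xs),np.median(xs),np.median(ys))
w=arm_pt(-.11,238,-4)/1000-[0,0,.065]; print(proj(m,[w]),proj(mt,[w+[0,0,.013]]))
cv2.imwrite("pics/v18.png",np.hstack([cv2.resize(im[170:310,150:270],(480,560),interpolation=cv2.INTER_CUBIC),cv2.resize(t[170:250,130:250][:, :],(320,213))[:213] if 0 else cv2.resize(t[160:260,130:187+0],(320,560),interpolation=cv2.INTER_CUBIC) if 0 else cv2.resize(t[165:305,170:250],(320,560),interpolation=cv2.INTER_CUBIC)]))
E
```

```text
t: 63.75
eef_pos: [0.5666, 0.0393, 0.0757]
tool_rot: [1.147, 1.248, -1.146]
ft_force: [-0.1, 0.5, 0.6]
finger_gap: 0.0768
t: 64.55
eef_pos: [0.569, 0.0393, 0.2305]
tool_rot: [1.15, 1.242, -1.141]
ft_force: [0.9, -0.6, 1.2]
finger_gap: 0.0765
t: 65.35
eef_pos: [0.5344, -0.1843, 0.225]
tool_rot: [1.148, 1.249, -1.148]
ft_force: [0.3, 0.9, -0.8]
finger_gap: 0.0769
59 383.0 241.0
417 236.0 208.0
[[241.00894998 238.22051089]] [[238.21578694 202.15256122]]
```

View pics/v18.png

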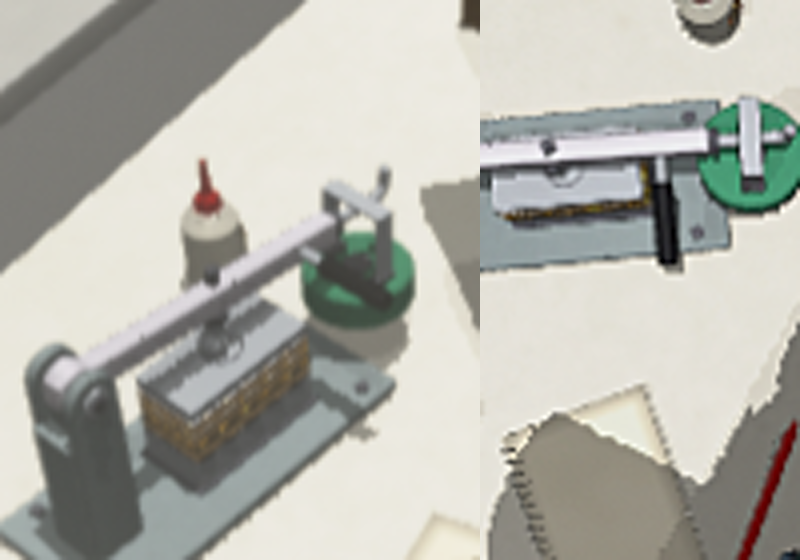

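The bail hangs on the rod inside the upturned end, the disc clear of the base and the desk, and the pile square under the foot. I let it settle and check that it is still.

```bash
for i in 1 2; do python3 -m crank '0 0 0 0 0 0 0.8; 0 0 0 0 0 0 0.8; 0 0 0 0 0 0 0.8; 0 0 0 0 0 0 0.8; 0 0 0 0 0 0 0.8; 0 0 0 0 0 0 0.8; 0 0 0 0 0 0 0.8; 0 0 0 0 0 0 0.8'>/dev/null; done; python3 - <<'E'
from h import *
t,_=shot("top"); o=cv2.imread("pics/t18.png"); s,_=shot("scene"); so=cv2.imread("pics/s18.png")
d=lambda a,b,r:(cv2.absdiff(a,b).max(2)[r]>25).sum()
print("changed px",d(t,o,np.s_[180:240,150:260]),d(s,so,np.s_[200:310,150:262]))
print(ticket.close_job())
E
```

```text
changed px 0 5
the job is handed in; nothing more can be done
None
```

I stacked the three coated panels that were there (black, yellow, white; no blue or red one was in sight) on the pedestal and laid the steel plate on top. I then swung the beam down by its handle until the foot met the plate. The green weight is hung by its bail on the hook. The job was handed in at about 67 s of the 208 s allowed.

- **Pile:** measured with the wrist camera, each panel and the plate is within about 1 mm and 0.6° of the pedestal. The white panel is the furthest off, about 1 mm and 0.6°. The camera calibration itself is only good to about 2 mm.
- **Beam:** the handle's place in the scene camera agreed with a beam angle of about -0.11, as expected for three panels. My estimate from the tool position at contact was about -0.09.
- **Weight:** it had been knocked about 28 mm aside during the run, so I located it again before gripping it. The last picture shows the bail on the rod inside the upturned end and the disc hanging clear of the base and the desk.
- **Settling:** about 1.6 s later the press and weight showed almost no change (0 pixels changed in the top view, 5 in the scene view). The robot stood clear.
- **Not checked:** an automatic search for the green weight in the last scene image gave a wrong position, so that check failed and I relied on the picture. I did not check the oil bottle and brass weight by measurement.

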